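# Nest the clean preserve pots, spray them and cover the stack

### The arm

A 6-joint arm with a two-finger parallel gripper is mounted at the origin on the work surface. World frame = base frame: x ahead of the robot, y to its left, z up, the work surface at z = 0. Lengths are in m, angles in rad, forces in N, time in s.
With the tool pointing down it reaches from about 0.3 to 0.875 m from the base axis. Payload 6.4 kg.
Tool frame: the origin (TCP) lies midway between the tips of the shut fingers; the grasp point (between the pads) lies 19 mm behind it; y points along the fingers, x is the direction in which the jaws open and shut, and the axes are right-handed (so a half turn about y gives the same grasp; the last joint's range is limited). The gripper opens to 88 mm and grips with 3 to 60 N. Pads are 18 mm wide; open, the fingers measure 123 mm over their backs; the gripper's body (75 mm by 187 mm) begins 45 mm behind the grasp point.
Start: joints at [-1.332, 0.181, 1.607, -0, 1.354, -0.206], TCP at [0.247, -0.519, 0.239] pointing down, gripper open.
Joint ranges: [-2.99, 2.99], [-0.89, 2.07], [0.3, 2.58], [-1.14, 4.28], [0, 2.63], [-3.12, 3.12]. Speed limits (rad/s): [2.57, 2.57, 3.01, 3.14, 3.14, 3.14].

### API

Orientations are given as a rotation vector (axis times angle).
In Python, from rig import env gives the robot as it stands. The module is installed in compiled form; this text tells all that it offers.
- The arm moves only by the shell command python3 -m crank 'ROWS' [FORCE]. ROWS is a JSON object of lists of equal length, an entry for each row: "claw": the opening, from 0 (shut) to 1 (fully open); "travel": the shift along the tool's x, y, z in m, a list of three; "rotation": the turn, a rotation vector about the tool's x, y, z in degrees, a list of three. In form: {"claw": [claw, ...], "travel": [[dx, dy, dz], ...], "rotation": [[ax, ay, az], ...]}. A call has 1 to 10 rows; each row is the pose to reach, as a shift and turn from the pose commanded when the call began, along the tool's axes at that moment; what a row does not reach only later rows make up. A row lasts 1/12 s, in which the tool goes at most 41.7 mm and 7.16 degrees, less where a joint would pass 70% of its speed; a pose out of reach is approached as far as the arm can. A call with a gripper value outside its range is refused whole. The fingers move at their own pace and stop on an object; FORCE is the grip in N (left out, the last holds). Time passes only in rows, so rows that repeat a pose let the fingers close. It gives the time, the measured TCP pose, the force and the opening at its end, in the units of the state.
- env.sense(): the state, without advancing time (a new reading comes with each control period).
- env.read_camera(name): name is "scene" or "top"; returns a dict with "frame" (480x640x3 uint8, red, green, blue), "K" (3x3 intrinsics, pixels), "eye" and "attitude" of the camera in the world. Camera axes: x right, y down, z forward; pixel columns grow to the right and rows downward; lengths in m; the calibration is good to about 2 mm. A picture is of the moment at which its call begins. There is no depth.
- env.sign_off(): hands the job in, once; it reports no verdict.
The state is a dict: "clock": time; "joints": joint angles; "dq": joint speeds; "joint_torque": joint torques, N m; "tcp_pos": TCP position; "eef_rot": TCP orientation; "contact_force": force on the tool from outside, world axes, zero at the start; "wrist_torque": the same for the moment, N m; "gripper_width": opening from 0.0 (shut) to 1.0 (fully open).
Only numpy, scipy, OpenCV 4.12 (cv2) and the standard library are available. Lean on these libraries where they do the work, as an engineer would, in place of code of your own. Each camera call takes 0.05 s, during which the arm holds its last target.

### The job

Put the clean preserve pots away: lift the wooden lid off the cork mat, and nest all the white pots, upright one inside another, in a single stack standing on the cork mat. Then press the nozzle cap of the pump bottle beside it right down and let it spring back, to mist the finished stack, and last of all seat the lid in the mouth of the top pot. Leave the full jars where they are.

Things in the scene. Friction and masses are not known exactly. Their poses are not given: they have to be found in the camera images.
- mat_top (a point): centre of the top of the cork mat (100 mm dia), 16 mm above the table, on a pale wooden board (130 x 300, 12 thick) fixed to the table. z up; +y runs along the board to the pump bottle, whose axis is at y = +170 mm; the board spans y = -65 to +235 and x = -65 to +65 mm in this frame
- cap_top (a point): centre of the flat top of the white nozzle cap (34 mm dia, 18 high) of the grey pump bottle (64 mm dia) fixed on the board; with the cap up it is 182 mm above the table. A small spout on the cap points to the mat: 10 thick, reaching 45 from the axis, its top at least 4 mm below the cap top
- cap (a joint): how far the nozzle cap is pressed down, m: 0 up (at rest), 0.010 fully down. A spring returns it: about 2 N starts it, under 6 N is fully down
- lid: round dark wooden lid, 90 g. Origin: centre of the underside, z up. Plug tapering from 38 mm dia at the bottom to 46, 8 high; then a flange 72 dia from 8 to 17 up, then an upright round knob 24 dia from 17 to 47 up. Seated in a pot, plug in the bore and flange on the rim, its origin is 56 mm above the pot origin. Starts upright on the mat, roughly centred
- jar_plum: bystander: full dark jar with a brass-coloured lid, 76 mm in diameter, 110 high; origin under its centre
- jar_apricot: bystander: full orange jar with a brass-coloured lid, 68 mm in diameter, 85 high; origin under its centre
- jar_cherry: bystander: full red jar with a brass-coloured lid, 72 mm in diameter, 100 high; origin under its centre
- pot0: white glazed pot, low heavy-based, 64 mm high, open top, 130-210 g; 3 to 5 identical ones present, absent ones None. Origin under its centre, z up. Foot dia 47, 57 at 28 up, sloping shoulder, straight band dia 66 from 32 up to the rim; wall 3, bore 60, inner floor 8 up. Nested, its foot is in the lower pot's bore, its shoulder on that rim, 35 (+-1) above it. Starts upright on the table
- pot1: white glazed pot, low heavy-based, 64 mm high, open top, 130-210 g; 3 to 5 identical ones present, absent ones None. Origin under its centre, z up. Foot dia 47, 57 at 28 up, sloping shoulder, straight band dia 66 from 32 up to the rim; wall 3, bore 60, inner floor 8 up. Nested, its foot is in the lower pot's bore, its shoulder on that rim, 35 (+-1) above it. Starts upright on the table
- pot2: white glazed pot, low heavy-based, 64 mm high, open top, 130-210 g; 3 to 5 identical ones present, absent ones None. Origin under its centre, z up. Foot dia 47, 57 at 28 up, sloping shoulder, straight band dia 66 from 32 up to the rim; wall 3, bore 60, inner floor 8 up. Nested, its foot is in the lower pot's bore, its shoulder on that rim, 35 (+-1) above it. Starts upright on the table
- pot3: white glazed pot, low heavy-based, 64 mm high, open top, 130-210 g; 3 to 5 identical ones present, absent ones None. Origin under its centre, z up. Foot dia 47, 57 at 28 up, sloping shoulder, straight band dia 66 from 32 up to the rim; wall 3, bore 60, inner floor 8 up. Nested, its foot is in the lower pot's bore, its shoulder on that rim, 35 (+-1) above it. Starts upright on the table
- pot4: white glazed pot, low heavy-based, 64 mm high, open top, 130-210 g; 3 to 5 identical ones present, absent ones None. Origin under its centre, z up. Foot dia 47, 57 at 28 up, sloping shoulder, straight band dia 66 from 32 up to the rim; wall 3, bore 60, inner floor 8 up. Nested, its foot is in the lower pot's bore, its shoulder on that rim, 35 (+-1) above it. Starts upright on the table
Things that resemble listed ones, but are neither listed nor needed, are in the scene too. Of the things like the lid, leave any that is blue; of the rest the smaller one is meant. What is shaped like the pot0 but purple or turquoise is not meant.

How it is judged:
On the way, in this order (a step that is already met when the one before it is completed fails the run):
1. all pots present are nested in one stack on the cork mat (horizontal distance between each of pot0, pot1, pot2, pot3, pot4 and mat_top below 0.03 m and angle between each of pot0, pot1, pot2, pot3, pot4's own z axis and vertical below 0.12 rad and (z of pot0 in the frame of mat_top between -0.006 and 0.006 m or z of pot0 in the frame of mat_top between 0.0291 and 0.0411 m or z of pot0 in the frame of mat_top between 0.0642 and 0.0762 m or z of pot0 in the frame of mat_top between 0.0993 and 0.1113 m or z of pot0 in the frame of mat_top between 0.1344 and 0.1464 m) and (z of pot1 in the frame of mat_top between -0.006 and 0.006 m or z of pot1 in the frame of mat_top between 0.0291 and 0.0411 m or z of pot1 in the frame of mat_top between 0.0642 and 0.0762 m or z of pot1 in the frame of mat_top between 0.0993 and 0.1113 m or z of pot1 in the frame of mat_top between 0.1344 and 0.1464 m) and (z of pot2 in the frame of mat_top between -0.006 and 0.006 m or z of pot2 in the frame of mat_top between 0.0291 and 0.0411 m or z of pot2 in the frame of mat_top between 0.0642 and 0.0762 m or z of pot2 in the frame of mat_top between 0.0993 and 0.1113 m or z of pot2 in the frame of mat_top between 0.1344 and 0.1464 m) and (z of pot3 in the frame of mat_top between -0.006 and 0.006 m or z of pot3 in the frame of mat_top between 0.0291 and 0.0411 m or z of pot3 in the frame of mat_top between 0.0642 and 0.0762 m or z of pot3 in the frame of mat_top between 0.0993 and 0.1113 m or z of pot3 in the frame of mat_top between 0.1344 and 0.1464 m) and (z of pot4 in the frame of mat_top between -0.006 and 0.006 m or z of pot4 in the frame of mat_top between 0.0291 and 0.0411 m or z of pot4 in the frame of mat_top between 0.0642 and 0.0762 m or z of pot4 in the frame of mat_top between 0.0993 and 0.1113 m or z of pot4 in the frame of mat_top between 0.1344 and 0.1464 m)), for 0.3 s.
2. the nozzle cap is pressed right down (8 mm or more of 10) (value of joint cap above 0.008 m), for 0.05 s.
3. the nozzle cap has sprung back up (value of joint cap below 0.002 m), for 0.1 s.
4. the lid is seated on the top pot (horizontal distance between lid and mat_top below 0.035 m and angle between lid's own z axis and vertical below 0.12 rad and (z of lid in the frame of mat_top between 0.1192 and 0.1332 m or z of lid in the frame of mat_top between 0.1543 and 0.1683 m or z of lid in the frame of mat_top between 0.1894 and 0.2034 m)), for 0.3 s.
At the end, for the whole second after the job is handed in: All pots present upright (0.12 rad) in one nested stack within 30 mm of the mat's axis, each at a multiple of 35.1 mm above the mat (6 mm); lid level and seated on the top pot (56 mm above its origin, 7 mm; 35 mm of the axis); nozzle cap up (2 mm); all at rest (all of step 1 and all of step 4 and value of joint cap below 0.002 m and linear speed of each of pot0, pot1, pot2, pot3, pot4, lid below 0.02 m/s); the robot touches nothing.
It fails at once if a full jar (jar_plum) is shifted by more than 50 mm or knocked over (distance of jar_plum from where it was at the start of the episode above 0.05 m or angle between jar_plum's own z axis and vertical above 0.4 rad).
It fails at once if a full jar (jar_apricot) is shifted by more than 50 mm or knocked over (distance of jar_apricot from where it was at the start of the episode above 0.05 m or angle between jar_apricot's own z axis and vertical above 0.4 rad).
It fails at once if a full jar (jar_cherry) is shifted by more than 50 mm or knocked over (distance of jar_cherry from where it was at the start of the episode above 0.05 m or angle between jar_cherry's own z axis and vertical above 0.4 rad).
Of pot0, pot1, pot2, pot3, pot4 only 3 to 5 are there at a start; the rules pass over those that are not, and their reading is None.
At some moment in a run one of lid may be knocked a few centimetres aside while the robot is not near it.
It also fails if it takes over 210 s, if anything falls off the work surface, if the arm or the gripper's body presses on something with over 40 N, if the wrist force passes 120 N, or if a joint passes its speed limit or range.

## Working session

There is one attempt and no reset: what is moved stays moved. The work goes in short steps, Python scripts to look and compute and a shell command to move; the robot and the scene stay as the last step left them, time stands still between calls to the robot, and variables do not carry over. Pictures are saved under pics/ and viewed, and the job is handed in when it is done.

```bash
mkdir -p pics; python3 - <<'E'
from rig import env
import cv2
s=env.sense();print(s)
for n in("scene","top"):
    c=env.read_camera(n);print(n,c["K"],c["eye"],c["attitude"])
    cv2.imwrite(f"pics/{n}0.png",c["frame"][:,:,::-1])
E
```

```text
{'clock': 0.0, 'joints': array([-1.33230906e+00,  1.81540316e-01,  1.60797577e+00,  2.52412546e-05,
        1.35379449e+00, -2.06309264e-01]), 'dq': array([ 0.00141235,  0.00145786, -0.00050732, -0.0015693 ,  0.00017392,
        0.00078736]), 'joint_torque': array([-1.63841956e-03, -4.33866119e+01, -3.41855335e+01,  6.99440762e-02,
        3.87765560e-02, -1.16628876e-04]), 'tcp_pos': array([ 0.24730012, -0.5185261 ,  0.23782612]), 'eef_rot': array([-1.38615251,  0.8764826 , -0.87448634]), 'contact_force': array([ 0.22979018,  0.40612077, -0.60002313]), 'wrist_torque': array([ 0.00488159, -0.01989264, -0.002654  ]), 'gripper_width': 0.9970495389594324}
scene [[477.33283738   0.         314.69592272]
 [  0.         477.33283738 241.88397764]
 [  0.           0.           1.        ]] [1.14832982 0.6404588  0.86754958] [-0.86861924 -2.46323885  1.12223237]
top [[446.90832512   0.         317.62659556]
 [  0.         446.90832512 235.52397708]
 [  0.           0.           1.        ]] [ 0.44845445 -0.00869229  1.17028669] [-2.1480033   2.20556924 -0.15506277]
```

View pics/scene0.png

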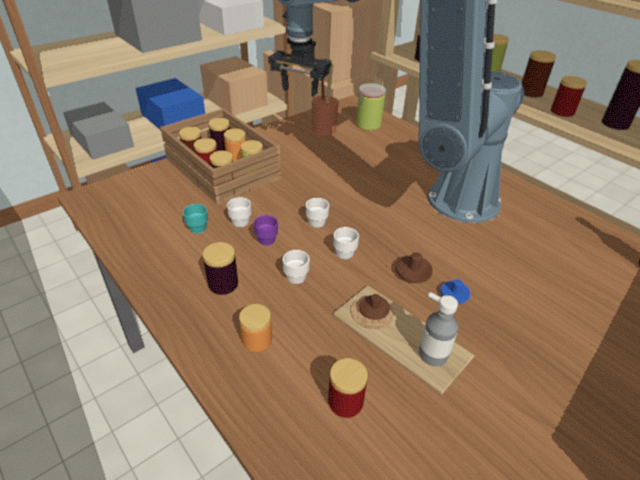

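View pics/top0.png

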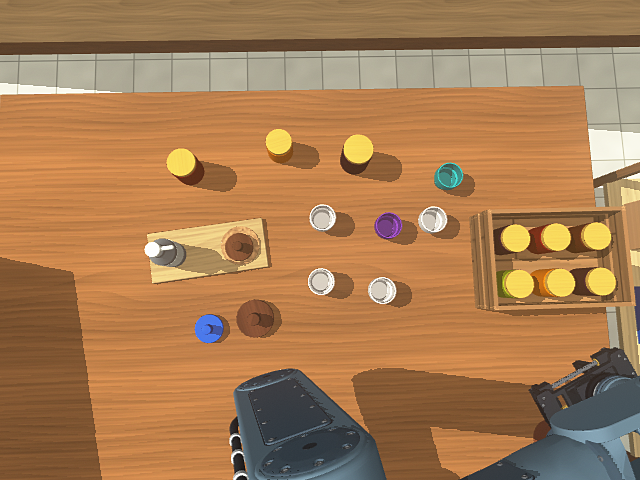

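```bash
cat > h.py <<'E'
from rig import env
import numpy as np, cv2
from scipy.spatial.transform import Rotation as R
def cam(n,save=None):
    c=env.read_camera(n)
    if save: cv2.imwrite(f"pics/{save}.png",c["frame"][:,:,::-1])
    return c
def px2w(c,u,v,z):
    d=R.from_rotvec(c["attitude"]).as_matrix()@np.linalg.inv(c["K"])@np.array([u,v,1.])
    e=np.array(c["eye"]); return e+d*(z-e[2])/d[2]
def w2px(c,p):
    q=c["K"]@(R.from_rotvec(c["attitude"]).as_matrix().T@(np.array(p)-c["eye"])); return q[:2]/q[2]
def crop(c,u0,v0,u1,v1,k,name):
    im=cv2.resize(c["frame"][v0:v1,u0:u1,::-1],None,fx=k,fy=k,interpolation=cv2.INTER_CUBIC)
    cv2.imwrite(f"pics/{name}.png",im)
E
python3 - <<'E'
from h import *
t=cam("top");s=cam("scene")
crop(t,130,190,280,300,5,"c1");crop(t,290,190,450,310,5,"c2");crop(s,180,180,380,300,4,"c3");crop(s,320,230,480,390,3,"c4")
E
```

```text
(no output)
```

View pics/c1.png

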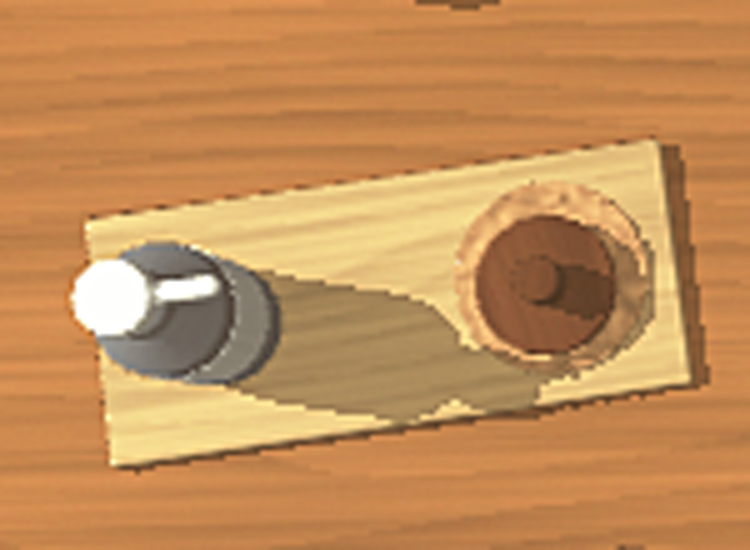

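View pics/c2.png

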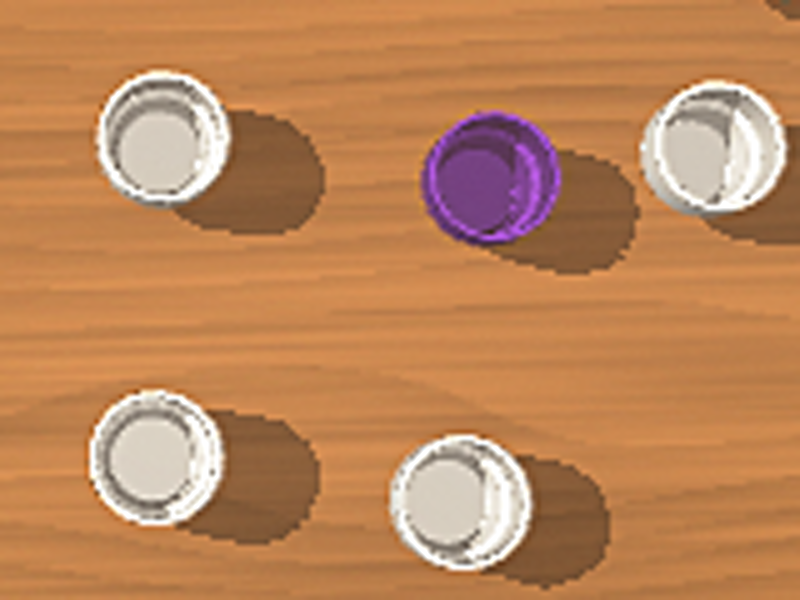

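View pics/c3.png

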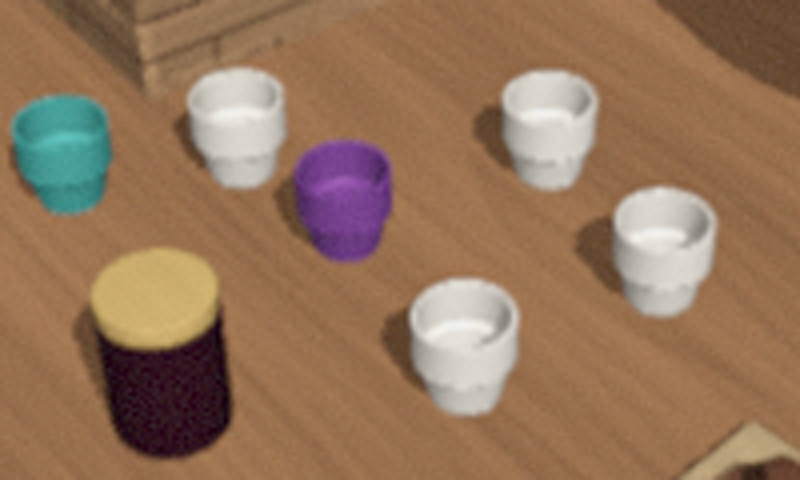

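View pics/c4.png

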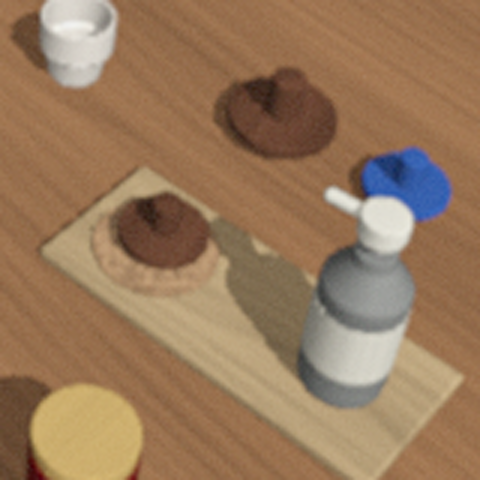

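```bash
python3 - <<'E'
from h import *
t=cam("top");s=cam("scene")
def f(x,y,u0,v0,k=5): return (x+.5)/k-.5+u0,(y+.5)/k-.5+v0
P={}
for n,x,y in(("A",163,138),("B",720,146),("C",157,457),("D",465,502)): P[n]=px2w(t,*f(x,y,290,190),.064)
P["mat"]=px2w(t,*f(556,278,130,190),.016)
P["knob"]=px2w(t,*f(542,280,130,190),.063)
P["flange"]=px2w(t,*f(545,285,130,190),.033)
P["cap"]=px2w(t,*f(110,298,130,190),.182)
cs=[px2w(t,*f(x,y,130,190),.012) for x,y in((88,218),(660,140),(690,382),(115,468))]
for c in cs: print(c)
yd=(cs[0]+cs[3]-cs[1]-cs[2])[:2];yd/=np.linalg.norm(yd)
m=(cs[1]+cs[2])[:2]/2+yd*.065; print("ydir",yd,"mat",m,"cap",m+.17*yd)
for k,p in P.items(): print(k,p.round(4),"scene px",w2px(s,p).round(1))
st=env.sense();print(R.from_rotvec(st["eef_rot"]).as_matrix().round(3))
for n,u,v in(("plum",357,148),("apr",279,141),("cherry",182,161)):print(n,px2w(t,u,v,.1))
for n,u,v in(("turq",449,176),("purp",388,225),("crate",473,260)):print(n,px2w(t,u,v,.06))
im=s["frame"][:,:,::-1].copy()
for k,p in P.items():
    if k in"ABCD":
        for z,r in((.064,.033),(0,.0235)):
            q=np.array([w2px(s,[p[0]+r*np.cos(a),p[1]+r*np.sin(a),z]) for a in np.linspace(0,6.28,60)]); cv2.polylines(im,[(q*16).astype(int)],True,(0,0,255),1,cv2.LINE_AA,4)
for k,r in(("mat",.05),("cap",.017),("flange",.036)):
    p=P[k];q=np.array([w2px(s,[p[0]+r*np.cos(a),p[1]+r*np.sin(a),p[2]]) for a in np.linspace(0,6.28,60)]); cv2.polylines(im,[(q*16).astype(int)],True,(0,0,255),1,cv2.LINE_AA,4)
cv2.imwrite("pics/ov.png",cv2.resize(im[180:390,180:480],None,fx=2.6,fy=2.6,interpolation=cv2.INTER_CUBIC))
E
```

```text
[0.59630913 0.39548398 0.012     ]
[0.63006697 0.10038349 0.012     ]
[0.50338725 0.08670357 0.012     ]
[0.46738328 0.37996705 0.012     ]
ydir [-0.11774436  0.99304394] mat [0.55907373 0.15809139] cap [0.53905718 0.32690886]
A [ 0.6193 -0.0558  0.064 ] scene px [295.4 258.2]
B [ 0.6086 -0.3367  0.064 ] scene px [238.  203.9]
C [ 0.4605 -0.0482  0.064 ] scene px [344.9 234.5]
D [ 0.4342 -0.1996  0.064 ] scene px [316.1 204.1]
mat [0.5587 0.1545 0.016 ] scene px [370.5 309.9]
knob [0.5534 0.1548 0.063 ] scene px [374.1 295.3]
flange [0.5536 0.1577 0.033 ] scene px [373.7 304.9]
cap [0.539  0.3261 0.182 ] scene px [447.8 300.8]
[[ 0.43  -0.     0.903]
 [-0.903  0.001  0.43 ]
 [-0.001 -1.     0.   ]]
plum [ 0.78466953 -0.14539028  0.1       ]
apr [0.80611985 0.0467061  0.1       ]
cherry [0.7602914  0.28346201 0.1       ]
turq [ 0.71891669 -0.383988    0.06      ]
purp [ 0.59616538 -0.22122348  0.06      ]
crate [ 0.50239143 -0.43149359  0.06      ]
```

View pics/ov.png

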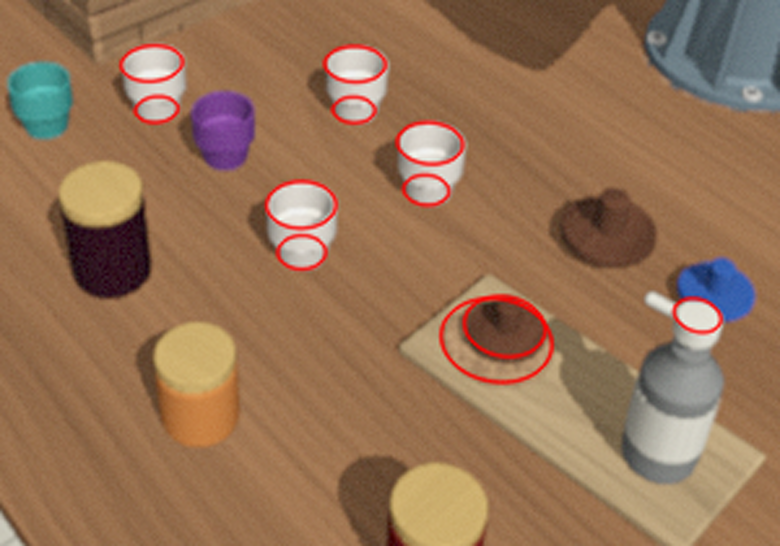

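Candidates (top image): white pots (322,217), (434,219), (321,281), (383,290); purple (388,226) and turquoise (449,176) look-alikes are not meant. Lids: dark on the mat (239,247), large dark (256,319), blue (209,328); the one meant is the smaller dark lid on the mat. The crops agree with this: it sits on the cork and is clearly smaller than the other dark lid.

```bash
cat >> h.py <<'E'
def plan(x,y,z,head=0):
    s=env.sense();M=R.from_rotvec(s["eef_rot"]).as_matrix()
    h=np.radians(head);X=np.array([np.cos(h),np.sin(h),0]);Y=np.array([0,0,-1.]);T=np.stack([X,Y,np.cross(X,Y)],1)
    d=M.T@(np.array([x,y,z])-s["tcp_pos"]);r=np.degrees(R.from_matrix(M.T@T).as_rotvec())
    print("t",round(s["clock"],2),"tcp",s["tcp_pos"].round(4),"travel",d.round(4),"rot",r.round(2),"rows",np.ceil(np.linalg.norm(d)/.0417),"F",s["contact_force"].round(1),"w",round(s["gripper_width"],3))
E
python3 -c "from h import *;plan(.5535,.157,.2)"
```

```text
t 0.3 tcp [ 0.2474 -0.5189  0.2384] travel [-0.4784  0.0388  0.5671] rot [-3.000e-02 -6.451e+01 -3.000e-02] rows 18.0 F [ 1.1 -0.4  0.5] w 0.999
```

```bash
python3 -m crank '{"claw":[1,1,1,1,1,1,1,1,1,1],"travel":[[-0.478,0.038,0.567],[-0.478,0.038,0.567],[-0.478,0.038,0.567],[-0.478,0.038,0.567],[-0.478,0.038,0.567],[-0.478,0.038,0.567],[-0.478,0.038,0.567],[-0.478,0.038,0.567],[-0.478,0.038,0.567],[-0.478,0.038,0.567]],"rotation":[[0,-64.5,0],[0,-64.5,0],[0,-64.5,0],[0,-64.5,0],[0,-64.5,0],[0,-64.5,0],[0,-64.5,0],[0,-64.5,0],[0,-64.5,0],[0,-64.5,0]]}' 20;python3 -c "from h import *;plan(.5535,.157,.2)"
```

```text
clock: 1.13
tcp_pos: [0.4196, -0.1382, 0.2176]
eef_rot: [-1.571, -0.006, 0.004]
contact_force: [0.1, -0.7, 1.0]
gripper_width: 0.994
t 1.13 tcp [ 0.4196 -0.1382  0.2176] travel [0.1357 0.0176 0.2943] rot [0.03 0.36 0.05] rows 8.0 F [ 0.1 -0.7  1. ] w 0.994
```

```bash
python3 -m crank '{"claw":[1,1,1,1,1,1,1,1,1,1],"travel":[[0.135,0.018,0.294],[0.135,0.018,0.294],[0.135,0.018,0.294],[0.135,0.018,0.294],[0.135,0.018,0.294],[0.135,0.018,0.294],[0.135,0.018,0.294],[0.135,0.018,0.294],[0.135,0.018,0.294],[0.135,0.018,0.294]],"rotation":[[0,0,0],[0,0,0],[0,0,0],[0,0,0],[0,0,0],[0,0,0],[0,0,0],[0,0,0],[0,0,0],[0,0,0]]}';python3 -c "from h import *;plan(.5535,.157,.039)"
```

```text
clock: 1.97
tcp_pos: [0.5542, 0.1555, 0.1988]
eef_rot: [-1.571, -0.002, 0.003]
contact_force: [-0.0, -0.4, -0.1]
gripper_width: 1.0
t 1.97 tcp [0.5542 0.1555 0.1988] travel [-0.0005  0.1598  0.0016] rot [ 0.01  0.17 -0.06] rows 4.0 F [-0.  -0.4 -0.1] w 1.0
```

```bash
python3 -m crank '{"claw":[0.7,0.7,0.7,0.7,0.7,0.7,0.1,0.1,0.1,0.1],"travel":[[0,0.04,0.001],[0,0.08,0.001],[0,0.12,0.001],[0,0.145,0.001],[0,0.159,0.001],[0,0.159,0.001],[0,0.159,0.001],[0,0.159,0.001],[0,0.159,0.001],[0,0.159,0.001]],"rotation":[[0,0,0],[0,0,0],[0,0,0],[0,0,0],[0,0,0],[0,0,0],[0,0,0],[0,0,0],[0,0,0],[0,0,0]]}' 20;python3 -m crank '{"claw":[0.1,0.1,0.1,0.1,0.1,0.1],"travel":[[0,0,0],[0,0,0],[0,0,0],[0,0,0],[0,0,0],[0,0,0]],"rotation":[[0,0,0],[0,0,0],[0,0,0],[0,0,0],[0,0,0],[0,0,0]]}' 20; python3 -c "from h import *;plan(.70,.06,.16);cam('scene','l1')"
```

```text
clock: 2.8
tcp_pos: [0.5556, 0.1548, 0.0422]
eef_rot: [-1.571, -0.002, -0.003]
contact_force: [-0.3, 0.3, 0.6]
gripper_width: 0.426
clock: 3.3
tcp_pos: [0.5548, 0.155, 0.0412]
eef_rot: [-1.571, -0.001, -0.001]
contact_force: [-1.9, 0.5, 6.4]
gripper_width: 0.268
t 3.3 tcp [0.5548 0.155  0.0412] travel [ 0.1453 -0.1186 -0.095 ] rot [ 0.   -0.01  0.06] rows 6.0 F [-1.9  0.5  6.4] w 0.268
```

View pics/l1.png

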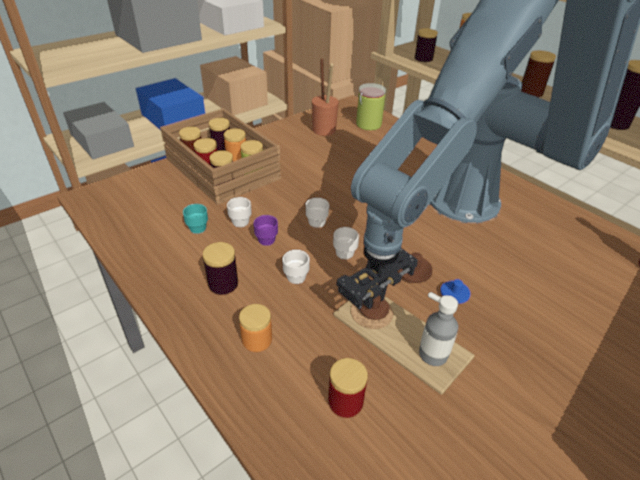

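```bash
python3 -m crank '{"claw":[0.1,0.1,0.1,0.1,0.1,0.1,0.1,0.1,0.1,0.1],"travel":[[0,-0.04,0],[0,-0.08,0],[0.03,-0.08,-0.02],[0.06,-0.08,-0.04],[0.09,-0.08,-0.06],[0.12,-0.08,-0.08],[0.145,-0.08,-0.095],[0.145,-0.08,-0.095],[0.145,-0.08,-0.095],[0.145,-0.08,-0.095]],"rotation":[[0,0,0],[0,0,0],[0,0,0],[0,0,0],[0,0,0],[0,0,0],[0,0,0],[0,0,0],[0,0,0],[0,0,0]]}' 20; python3 -c "from h import *;plan(.70,.06,.0255);cam('scene','l2')"
```

```text
clock: 4.18
tcp_pos: [0.6982, 0.0603, 0.1193]
eef_rot: [-1.57, 0.002, 0.002]
contact_force: [0.2, 0.4, -0.7]
gripper_width: 0.264
t 4.18 tcp [0.6982 0.0603 0.1193] travel [ 0.002   0.0938 -0.0003] rot [-0.03 -0.02 -0.13] rows 3.0 F [ 0.2  0.4 -0.7] w 0.264
```

View pics/l2.png

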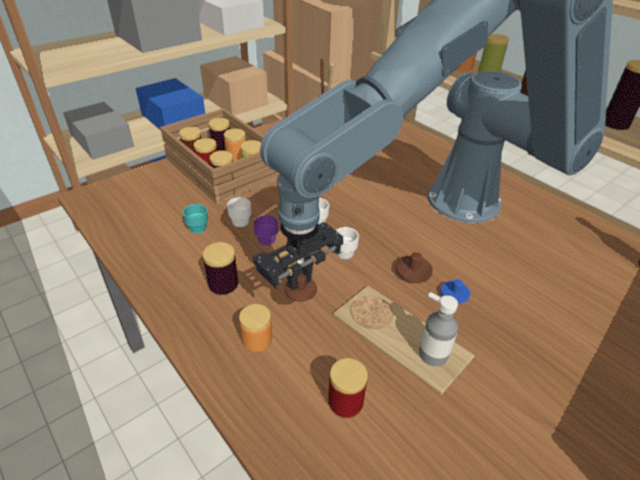

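```bash
python3 -m crank '{"claw":[0.1,0.1,0.1,0.1,0.1,0.1,0.1,0.1],"travel":[[-0.018,0,-0.01],[-0.018,0.03,-0.01],[-0.018,0.06,-0.01],[-0.018,0.08,-0.01],[-0.018,0.09,-0.01],[-0.018,0.094,-0.01],[-0.018,0.094,-0.01],[-0.018,0.094,-0.01]],"rotation":[[0,0,0],[0,0,0],[0,0,0],[0,0,0],[0,0,0],[0,0,0],[0,0,0],[0,0,0]]}' 20; python3 -c "from h import *;plan(.68,.05,.0255)"
```

```text
clock: 4.9
tcp_pos: [0.6816, 0.0505, 0.0275]
eef_rot: [-1.571, -0.002, -0.001]
contact_force: [-0.6, 0.2, -0.9]
gripper_width: 0.269
t 4.9 tcp [0.6816 0.0505 0.0275] travel [-0.0016  0.002  -0.0005] rot [0.   0.03 0.08] rows 1.0 F [-0.6  0.2 -0.9] w 0.269
```

```bash
python3 -m crank '{"claw":[0.1,0.1,0.1],"travel":[[0,0.0015,0],[0,0.003,0],[0,0.003,0]],"rotation":[[0,0,0],[0,0,0],[0,0,0]]}' 20; python3 -m crank '{"claw":[0.7,0.7,0.7,0.7,1,1,1,1,1,1],"travel":[[0,0,0],[0,0,0],[0,0,0],[0,-0.01,0],[0,-0.04,0],[0,-0.08,0],[0,-0.12,0],[-0.02,-0.12,-0.03],[-0.04,-0.12,-0.06],[-0.06,-0.12,-0.1]],"rotation":[[0,0,0],[0,0,0],[0,0,0],[0,0,0],[0,0,0],[0,0,0],[0,0,0],[0,0,0],[0,0,0],[0,0,0]]}' 20; python3 -c "from h import *;plan(.4605,-.0482,.15)
t=cam('top','l3t')
cam('scene','l3')"
```

```text
clock: 5.15
tcp_pos: [0.6822, 0.0501, 0.0252]
eef_rot: [-1.571, -0.002, -0.002]
contact_force: [-1.7, 0.3, 6.3]
gripper_width: 0.264
clock: 5.98
tcp_pos: [0.6225, -0.047, 0.1454]
eef_rot: [-1.571, -0.004, -0.0]
contact_force: [1.1, -1.4, -1.2]
gripper_width: 0.995
t 5.98 tcp [ 0.6225 -0.047   0.1454] travel [-0.162  -0.0051 -0.0008] rot [0.02 0.15 0.15] rows 4.0 F [ 1.1 -1.4 -1.2] w 0.995
```

View pics/l3t.png

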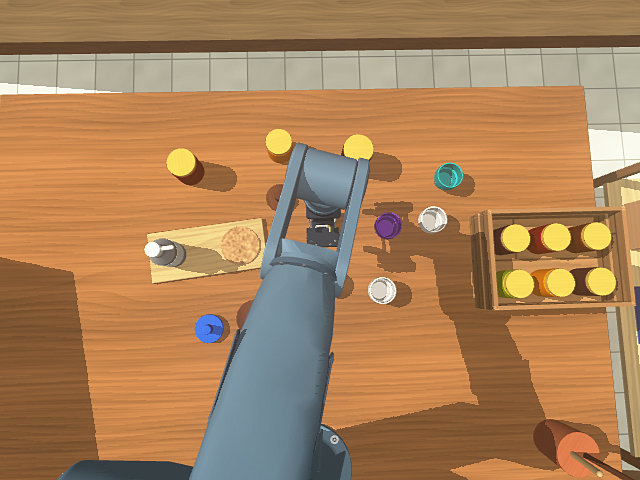

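View pics/l3.png

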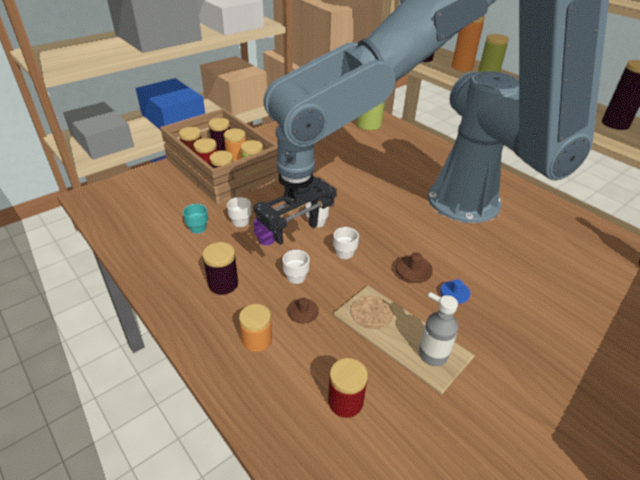

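```bash
python3 -m crank '{"claw":[1,1,1,1,1,0.5,0.5,0.5,0.5,0.5],"travel":[[-0.003,0.03,-0.009],[-0.003,0.065,-0.009],[-0.003,0.095,-0.009],[-0.003,0.111,-0.009],[-0.003,0.111,-0.009],[-0.003,0.111,-0.009],[-0.003,0.111,-0.009],[-0.003,0.111,-0.009],[-0.003,0.111,-0.009],[-0.003,0.111,-0.009]],"rotation":[[0,0,0],[0,0,0],[0,0,0],[0,0,0],[0,0,0],[0,0,0],[0,0,0],[0,0,0],[0,0,0],[0,0,0]]}' 20; python3 -c "from h import *;plan(.559,.156,.12)
t=cam('top');crop(t,200,200,280,280,8,'mt')"
```

```text
clock: 6.92
tcp_pos: [0.6211, -0.0566, 0.0345]
eef_rot: [-1.572, -0.003, -0.003]
contact_force: [0.5, 1.6, 7.1]
gripper_width: 0.756
t 6.92 tcp [ 0.6211 -0.0566  0.0345] travel [-0.0619 -0.0858  0.2125] rot [ 0.05 -0.01  0.2 ] rows 6.0 F [0.5 1.6 7.1] w 0.756
```

View pics/mt.png

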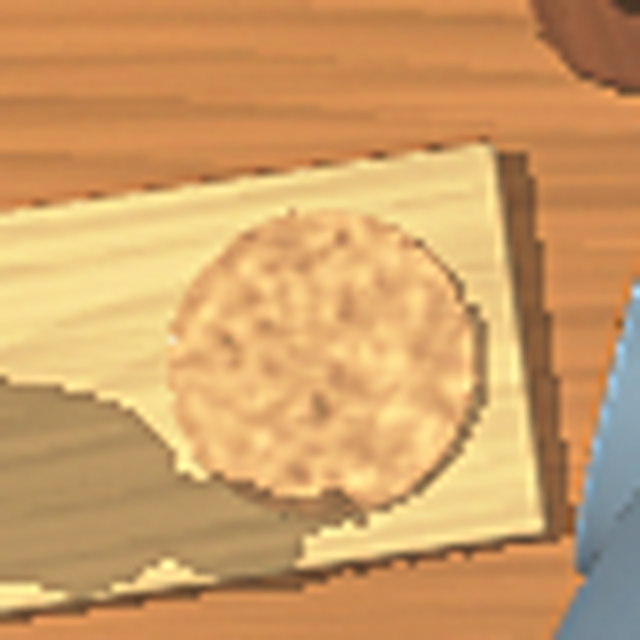

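```bash
python3 -c "
from h import *
t=cam('top');print(px2w(t,240.2,244.5,.016))"
python3 -m crank '{"claw":[0.5,0.5,0.5,0.5,0.5,0.5,0.5,0.5,0.5,0.5],"travel":[[0,-0.035,0],[0,-0.07,0],[-0.01,-0.085,0.035],[-0.021,-0.085,0.07],[-0.032,-0.085,0.105],[-0.042,-0.085,0.14],[-0.052,-0.085,0.175],[-0.061,-0.085,0.212],[-0.061,-0.085,0.212],[-0.061,-0.085,0.212]],"rotation":[[0,0,0],[0,0,0],[0,0,0],[0,0,0],[0,0,0],[0,0,0],[0,0,0],[0,0,0],[0,0,0],[0,0,0]]}' 25; python3 -c "from h import *;plan(.559,.156,.0515);cam('scene','p1')"
```

```text
[0.5605246  0.15605044 0.016     ]
clock: 7.85
tcp_pos: [0.5579, 0.1576, 0.1176]
eef_rot: [-1.571, -0.003, 0.003]
contact_force: [1.2, -0.3, -2.0]
gripper_width: 0.754
t 7.85 tcp [0.5579 0.1576 0.1176] travel [ 0.0011  0.0661 -0.0016] rot [0.   0.21 0.01] rows 2.0 F [ 1.2 -0.3 -2. ] w 0.754
```

View pics/p1.png

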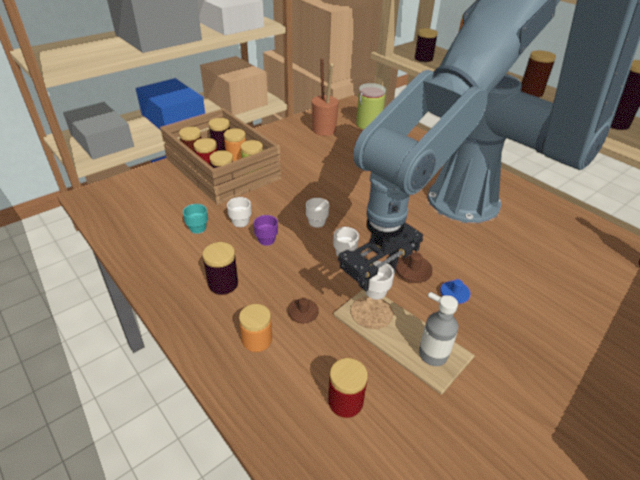

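```bash
python3 -m crank '{"claw":[0.5,0.5,0.5,0.5,0.5,0.5],"travel":[[0.002,0.03,-0.001],[0.002,0.052,-0.001],[0.002,0.062,-0.001],[0.002,0.067,-0.001],[0.002,0.067,-0.001],[0.002,0.067,-0.001]],"rotation":[[0,0,0],[0,0,0],[0,0,0],[0,0,0],[0,0,0],[0,0,0]]}'; python3 -c "from h import *;plan(.56,.156,.0505)"
```

```text
clock: 8.4
tcp_pos: [0.5615, 0.1536, 0.051]
eef_rot: [-1.571, 0.001, -0.002]
contact_force: [0.0, -0.9, -1.8]
gripper_width: 0.751
t 8.4 tcp [0.5615 0.1536 0.051 ] travel [-0.0015  0.0005  0.0024] rot [ 0.01 -0.1   0.05] rows 1.0 F [ 0.  -0.9 -1.8] w 0.751
```

```bash
python3 -m crank '{"claw":[0.5,0.5,1,1,1,1,1,1],"travel":[[0,0.001,0.001],[0,0.002,0.001],[0,0.002,0.001],[0,0.002,0.001],[0,0.002,0.001],[0,-0.03,0.001],[0,-0.07,0.001],[0,-0.1,0.001]],"rotation":[[0,0,0],[0,0,0],[0,0,0],[0,0,0],[0,0,0],[0,0,0],[0,0,0],[0,0,0]]}'; python3 -c "from h import *;plan(.4605,-.0482,.14)"
```

```text
clock: 9.07
tcp_pos: [0.5608, 0.1557, 0.1523]
eef_rot: [-1.571, -0.0, -0.0]
contact_force: [1.9, -0.3, 0.3]
gripper_width: 0.998
t 9.07 tcp [0.5608 0.1557 0.1523] travel [-0.1003  0.0122 -0.2039] rot [-0.01 -0.02  0.02] rows 6.0 F [ 1.9 -0.3  0.3] w 0.998
```

```bash
python3 -m crank '{"claw":[1,1,1,1,1,1,1,1],"travel":[[-0.1,0.0,-0.204],[-0.1,0,-0.204],[-0.1,0,-0.204],[-0.1,0.0,-0.204],[-0.1,0,-0.204],[-0.1,0,-0.204],[-0.1,0,-0.204],[-0.1,0,-0.204]],"rotation":[[0,0,0],[0,0,0],[0,0,0],[0,0,0],[0,0,0],[0,0,0],[0,0,0],[0,0,0]]}'; python3 -c "from h import *;plan(.4605,-.0482,.0345);t=cam('top','q1');s=cam('scene');crop(s,300,230,480,390,4,'q2')"
```

```text
clock: 9.73
tcp_pos: [0.4606, -0.0491, 0.1507]
eef_rot: [-1.571, 0.002, -0.003]
contact_force: [0.7, 0.5, -0.0]
gripper_width: 1.0
t 9.73 tcp [ 0.4606 -0.0491  0.1507] travel [-0.0002  0.1162  0.0008] rot [-0.01 -0.18  0.05] rows 3.0 F [ 0.7  0.5 -0. ] w 1.0
```

View pics/q1.png

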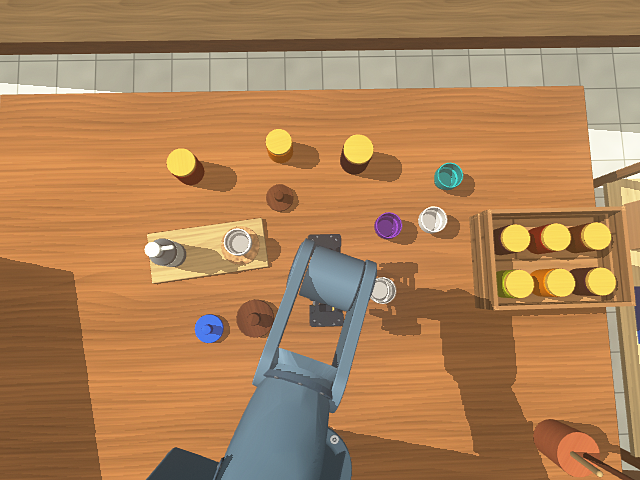

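View pics/q2.png

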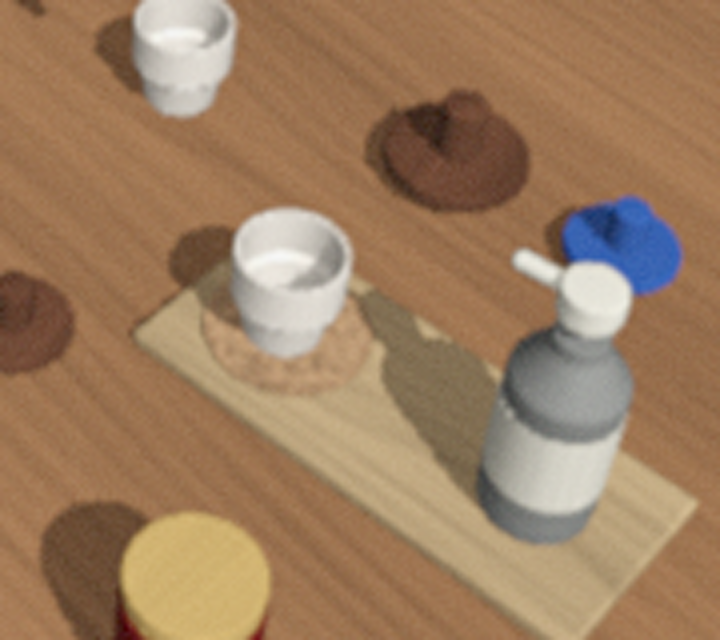

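```bash
python3 -c "
import cv2
im=cv2.imread('pics/q1.png')
cv2.imwrite('pics/q3.png',cv2.resize(im[180:270,215:305],None,fx=6,fy=6,interpolation=cv2.INTER_CUBIC))"
python3 -m crank '{"claw":[1,1,1,1,1,0.5,0.5,0.5,0.5,0.5],"travel":[[0,0.03,0.001],[0,0.07,0.001],[0,0.1,0.001],[0,0.116,0.001],[0,0.116,0.001],[0,0.116,0.001],[0,0.116,0.001],[0,0.116,0.001],[0,0.116,0.001],[0,0.116,0.001]],"rotation":[[0,0,0],[0,0,0],[0,0,0],[0,0,0],[0,0,0],[0,0,0],[0,0,0],[0,0,0],[0,0,0],[0,0,0]]}' 20; python3 -c "from h import *;plan(.56,.156,.16)"
```

```text
clock: 10.67
tcp_pos: [0.4618, -0.0475, 0.0358]
eef_rot: [-1.571, -0.002, -0.002]
contact_force: [-0.8, 1.9, 6.5]
gripper_width: 0.736
t 10.67 tcp [ 0.4618 -0.0475  0.0358] travel [ 0.0985 -0.1241  0.2034] rot [ 0.04 -0.01  0.15] rows 7.0 F [-0.8  1.9  6.5] w 0.736
```

View pics/q3.png

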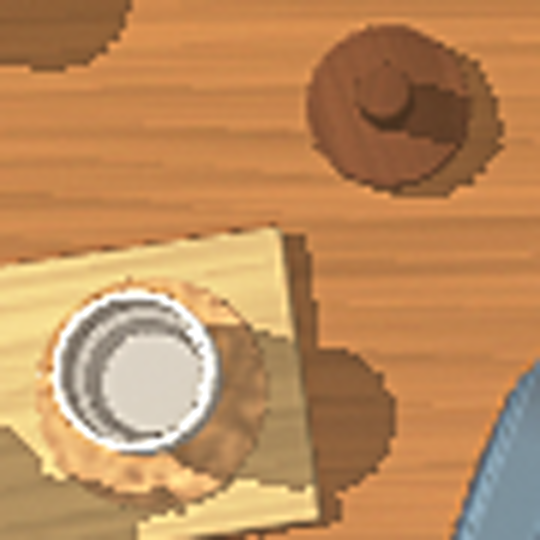

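```bash
python3 -m crank '{"claw":[0.5,0.5,0.5,0.5,0.5,0.5,0.5,0.5,0.5,0.5],"travel":[[0,-0.035,0],[0,-0.07,0],[0,-0.104,0],[0.018,-0.124,0.03],[0.035,-0.124,0.068],[0.053,-0.124,0.105],[0.07,-0.124,0.14],[0.085,-0.124,0.175],[0.098,-0.124,0.203],[0.098,-0.124,0.203]],"rotation":[[0,0,0],[0,0,0],[0,0,0],[0,0,0],[0,0,0],[0,0,0],[0,0,0],[0,0,0],[0,0,0],[0,0,0]]}' 25; python3 -c "
from h import *
t=cam('top');p=px2w(t,237.2,241.3,.08);print(p)
plan(p[0],p[1],.0865)
s=cam('scene','p2');crop(s,300,200,460,350,4,'p2')"
```

```text
clock: 11.5
tcp_pos: [0.5602, 0.1604, 0.159]
eef_rot: [-1.569, -0.005, 0.001]
contact_force: [-1.4, 0.8, -2.2]
gripper_width: 0.73
[0.56233861 0.15413568 0.08      ]
t 11.55 tcp [0.5592 0.1581 0.1585] travel [ 0.0031  0.072  -0.004 ] rot [-0.02  0.19  0.05] rows 2.0 F [ 0.3 -0.1 -1.2] w 0.732
```

View pics/p2.png

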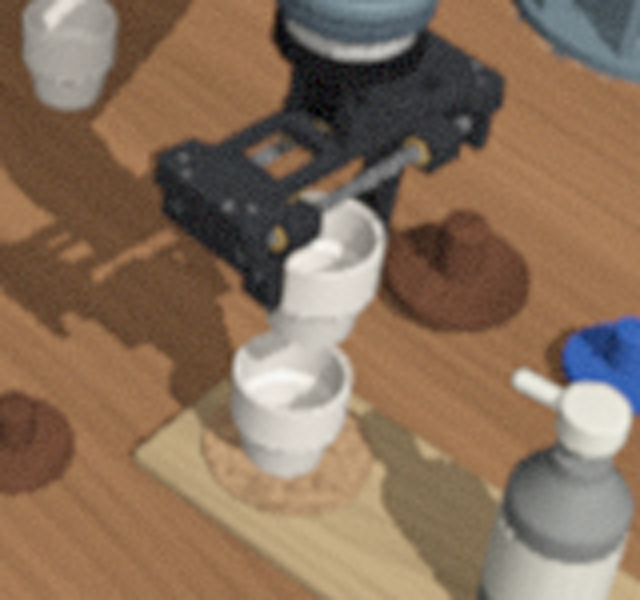

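```bash
python3 -m crank '{"claw":[0.5,0.5,0.5,0.5,0.5,0.5,0.5,0.5],"travel":[[0.002,0,-0.003],[0.002,0.02,-0.003],[0.002,0.035,-0.003],[0.002,0.05,-0.003],[0.002,0.06,-0.003],[0.002,0.068,-0.003],[0.002,0.068,-0.003],[0.002,0.068,-0.003]],"rotation":[[0,0,0],[0,0,0],[0,0,0],[0,0,0],[0,0,0],[0,0,0],[0,0,0],[0,0,0]]}'; python3 -c "
from h import *
plan(.562,.154,.0868)
s=cam('scene','p3');crop(s,300,200,460,350,4,'p3')"
```

```text
clock: 12.27
tcp_pos: [0.5607, 0.1521, 0.0905]
eef_rot: [-1.571, 0.001, -0.001]
contact_force: [-0.8, 1.2, -1.9]
gripper_width: 0.727
t 12.27 tcp [0.5607 0.1521 0.0905] travel [0.0013 0.0037 0.0019] rot [ 0.   -0.06 -0.01] rows 1.0 F [-0.8  1.2 -1.9] w 0.727
```

View pics/p3.png

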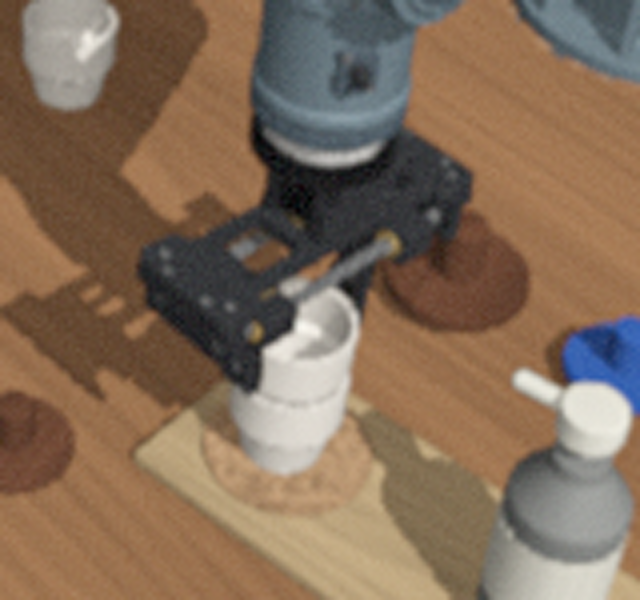

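```bash
python3 -m crank '{"claw":[0.5,0.5,0.5,1,1,1,1,1,1,1],"travel":[[0.001,0.002,0.001],[0.001,0.0035,0.001],[0.001,0.0035,0.001],[0.001,0.0035,0.001],[0.001,0.0035,0.001],[0.001,0.0035,0.001],[0.001,-0.03,0.001],[0.001,-0.06,0.001],[0.001,-0.06,-0.03],[0.001,-0.06,-0.07]],"rotation":[[0,0,0],[0,0,0],[0,0,0],[0,0,0],[0,0,0],[0,0,0],[0,0,0],[0,0,0],[0,0,0],[0,0,0]]}'; python3 -c "
from h import *
plan(.4342,-.1996,.155)
s=cam('scene','p4');crop(s,300,200,460,350,4,'p4')"
```

```text
clock: 13.15
tcp_pos: [0.5633, 0.0841, 0.1532]
eef_rot: [-1.571, -0.008, -0.001]
contact_force: [0.6, 0.0, -0.5]
gripper_width: 0.995
t 13.15 tcp [0.5633 0.0841 0.1532] travel [-0.1304 -0.0026 -0.2831] rot [-0.01  0.25  0.32] rows 8.0 F [ 0.6  0.  -0.5] w 0.995
```

View pics/p4.png

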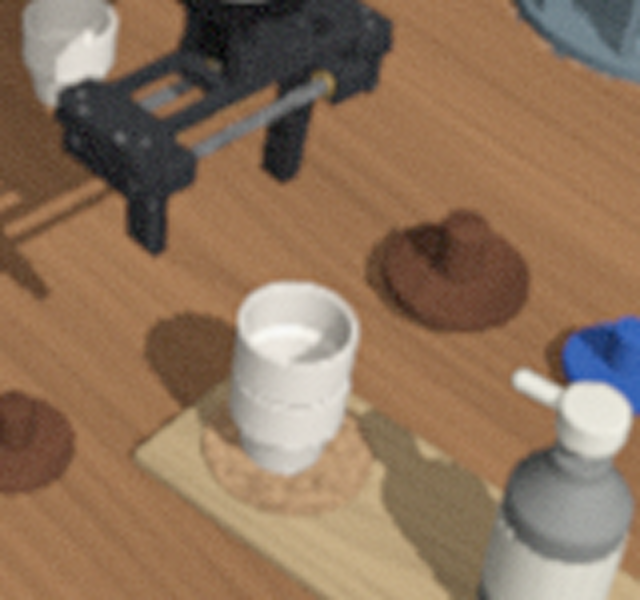

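Nested: two pots stand on the cork, rim about (297,320) in the crop. Next is pot D.

```bash
python3 -m crank '{"claw":[1,1,1,1,1,1,1,1,1,1],"travel":[[-0.13,0,-0.283],[-0.13,0,-0.283],[-0.13,0,-0.283],[-0.13,0,-0.283],[-0.13,0,-0.283],[-0.13,0,-0.283],[-0.13,0,-0.283],[-0.13,0,-0.283],[-0.13,0,-0.283],[-0.13,0,-0.283]],"rotation":[[0,0,0],[0,0,0],[0,0,0],[0,0,0],[0,0,0],[0,0,0],[0,0,0],[0,0,0],[0,0,0],[0,0,0]]}'; python3 -c "from h import *;plan(.4342,-.1996,.035);t=cam('top');crop(t,210,180,310,280,6,'q5')"
```

```text
clock: 14.03
tcp_pos: [0.4312, -0.2011, 0.1504]
eef_rot: [-1.571, 0.003, -0.003]
contact_force: [-0.8, -0.0, -1.0]
gripper_width: 0.999
t 14.03 tcp [ 0.4312 -0.2011  0.1504] travel [0.0029 0.1154 0.0014] rot [-0.01 -0.2   0.01] rows 3.0 F [-0.8 -0.  -1. ] w 0.999
```

View pics/q5.png

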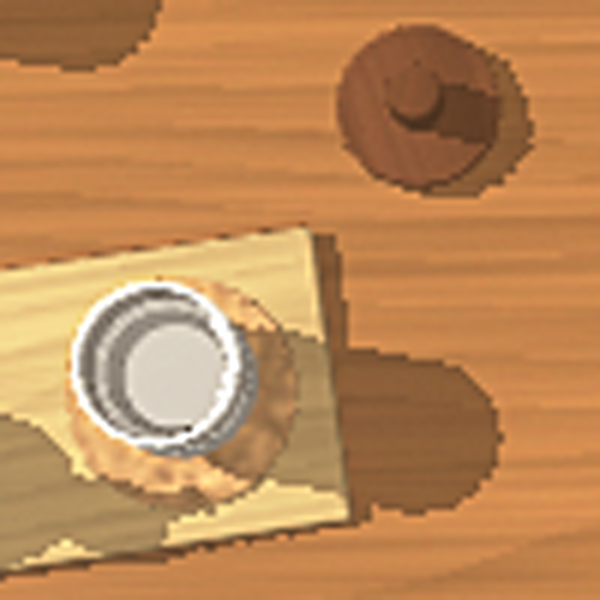

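```bash
python3 -m crank '{"claw":[1,1,1,1,1,0.5,0.5,0.5,0.5,0.5],"travel":[[0.002,0.03,0.001],[0.002,0.07,0.001],[0.002,0.1,0.001],[0.002,0.115,0.001],[0.002,0.115,0.001],[0.002,0.115,0.001],[0.002,0.115,0.001],[0.002,0.115,0.001],[0.002,0.115,0.001],[0.002,0.115,0.001]],"rotation":[[0,0,0],[0,0,0],[0,0,0],[0,0,0],[0,0,0],[0,0,0],[0,0,0],[0,0,0],[0,0,0],[0,0,0]]}' 20; python3 -c "
from h import *
t=cam('top');p=px2w(t,235.75,240.8,.115);print(p);plan(p[0],p[1],.2)"
```

```text
clock: 14.92
tcp_pos: [0.4347, -0.1998, 0.0369]
eef_rot: [-1.572, -0.002, -0.002]
contact_force: [1.0, 2.4, 6.8]
gripper_width: 0.75
[0.5599558  0.15230758 0.115     ]
t 14.97 tcp [ 0.4347 -0.1998  0.0369] travel [ 0.1255 -0.1632  0.352 ] rot [ 0.08 -0.02  0.14] rows 10.0 F [0.5 3.  6.2] w 0.747
```

```bash
python3 -m crank '{"claw":[0.5,0.5,0.5,0.5,0.5,0.5,0.5,0.5,0.5,0.5],"travel":[[0,-0.04,0],[0,-0.08,0],[0.006,-0.118,0.02],[0.02,-0.145,0.055],[0.034,-0.163,0.09],[0.048,-0.163,0.13],[0.062,-0.163,0.17],[0.076,-0.163,0.21],[0.09,-0.163,0.25],[0.104,-0.163,0.285]],"rotation":[[0,0,0],[0,0,0],[0,0,0],[0,0,0],[0,0,0],[0,0,0],[0,0,0],[0,0,0],[0,0,0],[0,0,0]]}' 25; python3 -c "
from h import *
plan(.561,.1535,.2)"
```

```text
clock: 15.8
tcp_pos: [0.536, 0.0835, 0.1989]
eef_rot: [-1.571, -0.0, -0.001]
contact_force: [1.4, -0.5, -1.4]
gripper_width: 0.748
t 15.8 tcp [0.536  0.0835 0.1989] travel [ 0.0249 -0.0011  0.07  ] rot [ 0.01 -0.03  0.04] rows 2.0 F [ 1.4 -0.5 -1.4] w 0.748
```

```bash
python3 -m crank '{"claw":[0.5,0.5,0.5,0.5,0.5,0.5,0.5,0.5,0.5,0.5],"travel":[[0.01,0,0.03],[0.02,0,0.055],[0.0235,0,0.069],[0.0235,0,0.069],[0.0235,0,0.069],[0.0235,0.02,0.069],[0.0235,0.04,0.069],[0.0235,0.06,0.069],[0.0235,0.069,0.069],[0.0235,0.069,0.069]],"rotation":[[0,0,0],[0,0,0],[0,0,0],[0,0,0],[0,0,0],[0,0,0],[0,0,0],[0,0,0],[0,0,0],[0,0,0]]}' 25; python3 -c "
from h import *
plan(.561,.1535,.123)
s=cam('scene','p5');crop(s,300,180,460,330,4,'p5')"
```

```text
clock: 16.63
tcp_pos: [0.5578, 0.1489, 0.1272]
eef_rot: [-1.571, 0.005, 0.002]
contact_force: [-0.3, 0.8, -2.2]
gripper_width: 0.747
t 16.63 tcp [0.5578 0.1489 0.1272] travel [0.0032 0.0042 0.0046] rot [ 0.02 -0.13 -0.25] rows 1.0 F [-0.3  0.8 -2.2] w 0.747
```

View pics/p5.png

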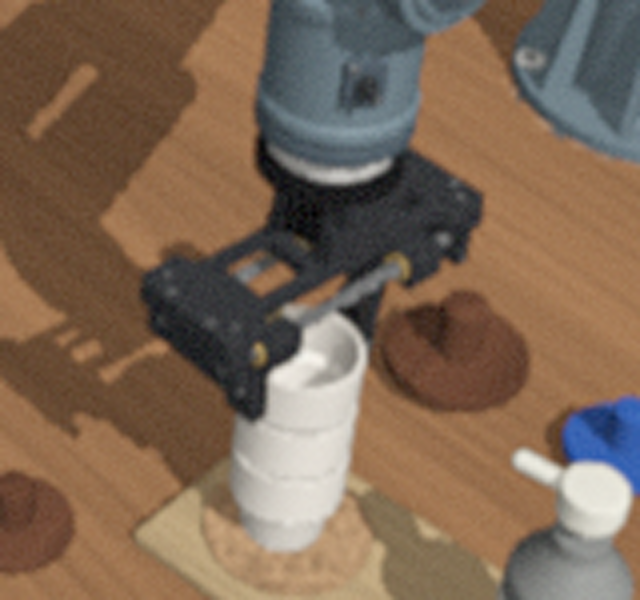

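```bash
python3 -m crank '{"claw":[0.5,0.5,0.5,0.5,1,1,1,1,1,1],"travel":[[0.002,0.001,0.002],[0.003,0.003,0.003],[0.003,0.004,0.003],[0.003,0.004,0.003],[0.003,0.004,0.003],[0.003,0.004,0.003],[0.003,0.004,0.003],[0.003,-0.03,0.003],[0.003,-0.06,0.003],[0.003,-0.06,-0.03]],"rotation":[[0,0,0],[0,0,0],[0,0,0],[0,0,0],[0,0,0],[0,0,0],[0,0,0],[0,0,0],[0,0,0],[0,0,0]]}'; python3 -c "
from h import *
plan(.6086,-.3367,.16)
s=cam('scene','p6');crop(s,300,180,460,330,4,'p6')"
```

```text
clock: 17.52
tcp_pos: [0.566, 0.1242, 0.1963]
eef_rot: [-1.569, -0.012, -0.005]
contact_force: [1.1, 0.0, 0.8]
gripper_width: 0.996
t 17.52 tcp [0.566  0.1242 0.1963] travel [ 0.0402  0.0357 -0.4612] rot [-0.13  0.25  0.63] rows 12.0 F [1.1 0.  0.8] w 0.996
```

View pics/p6.png

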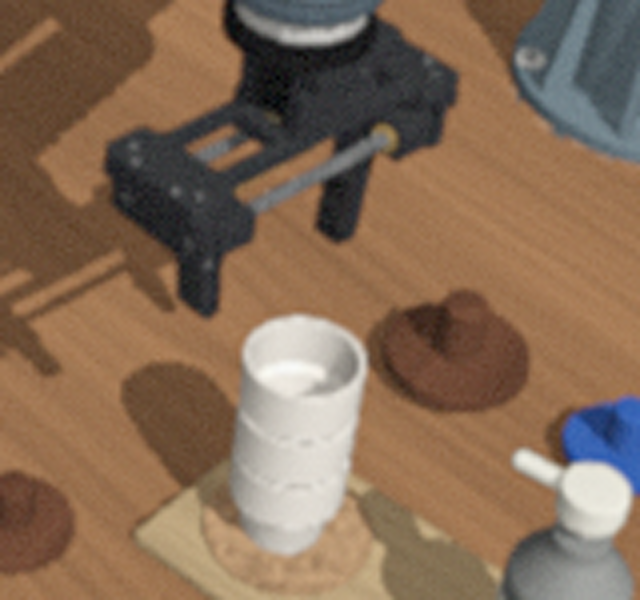

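```bash
python3 -m crank '{"claw":[1,1,1,1,1,1,1,1,1,1],"travel":[[0.04,0,-0.461],[0.04,0,-0.461],[0.04,0,-0.461],[0.04,0,-0.461],[0.04,0,-0.461],[0.04,0,-0.461],[0.04,0,-0.461],[0.04,0,-0.461],[0.04,0,-0.461],[0.04,0,-0.461]],"rotation":[[0,0,0],[0,0,0],[0,0,0],[0,0,0],[0,0,0],[0,0,0],[0,0,0],[0,0,0],[0,0,0],[0,0,0]]}'; python3 -c "from h import *;plan(.6086,-.3367,.16);t=cam('top','q6');crop(t,210,180,310,280,6,'q6')"
```

```text
clock: 18.4
tcp_pos: [0.5981, -0.2969, 0.1893]
eef_rot: [-1.571, 0.0, -0.001]
contact_force: [0.9, -0.8, 0.9]
gripper_width: 0.999
t 18.4 tcp [ 0.5981 -0.2969  0.1893] travel [ 0.0105  0.0293 -0.0398] rot [ 0.   -0.04  0.  ] rows 2.0 F [ 0.9 -0.8  0.9] w 0.999
```

View pics/q6.png

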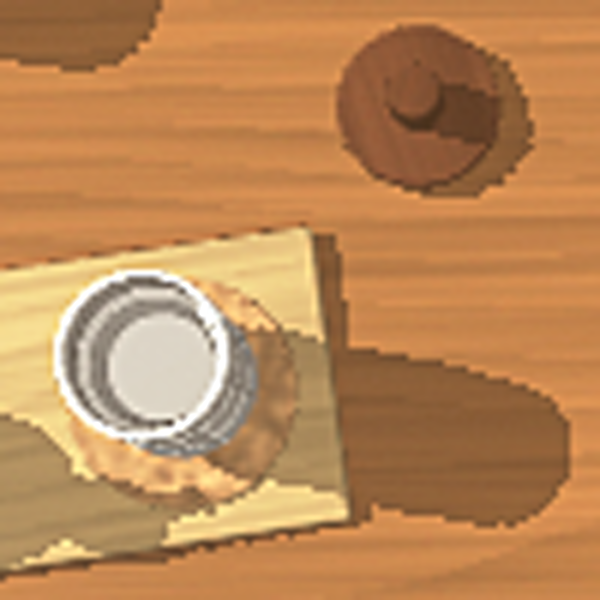

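```bash
python3 -m crank '{"claw":[1,1,1,1],"travel":[[0.009,0.01,-0.03],[0.01,0.03,-0.039],[0.01,0.03,-0.039],[0.01,0.03,-0.039]],"rotation":[[0,0,0],[0,0,0],[0,0,0],[0,0,0]]}'; python3 -c "
from h import *
t=cam('top');p=px2w(t,233.2,238.9,.150);print(p);plan(.6086,-.3367,.035);s=cam('scene');crop(s,130,80,330,230,4,'p7')"
```

```text
clock: 18.78
tcp_pos: [0.6072, -0.3331, 0.1575]
eef_rot: [-1.568, 0.003, 0.001]
contact_force: [0.4, 0.9, 0.1]
gripper_width: 0.999
[0.56076704 0.1527317  0.15      ]
t 18.83 tcp [ 0.608  -0.3328  0.1589] travel [ 0.0007  0.1239 -0.0041] rot [-0.08 -0.02 -0.07] rows 3.0 F [ 0.7 -0.5 -0.2] w 0.997
```

View pics/p7.png

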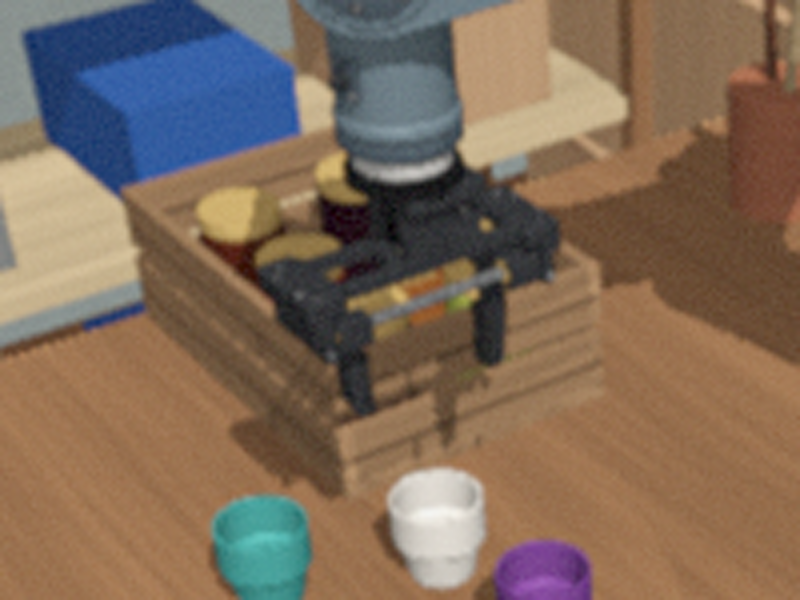

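```bash
python3 -m crank '{"claw":[1,1,1,1,1,0.5,0.5,0.5,0.5,0.5],"travel":[[0,0.03,-0.002],[0,0.07,-0.002],[0,0.105,-0.002],[0,0.123,-0.002],[0,0.123,-0.002],[0,0.123,-0.002],[0,0.123,-0.002],[0,0.123,-0.002],[0,0.123,-0.002],[0,0.123,-0.002]],"rotation":[[0,0,0],[0,0,0],[0,0,0],[0,0,0],[0,0,0],[0,0,0],[0,0,0],[0,0,0],[0,0,0],[0,0,0]]}' 20; python3 -c "
from h import *
plan(.561,.153,.235)"
```

```text
clock: 19.72
tcp_pos: [0.6099, -0.3366, 0.0395]
eef_rot: [-1.573, -0.003, -0.003]
contact_force: [-1.6, 1.9, 6.5]
gripper_width: 0.748
t 19.72 tcp [ 0.6099 -0.3366  0.0395] travel [-0.0482 -0.1969  0.4891] rot [0.15 0.   0.19] rows 13.0 F [-1.6  1.9  6.5] w 0.748
```

```bash
python3 -m crank '{"claw":[0.5,0.5,0.5,0.5,0.5,0.5,0.5,0.5,0.5,0.5],"travel":[[0,-0.04,0],[0,-0.08,0],[0,-0.12,0],[-0.004,-0.15,0.025],[-0.008,-0.18,0.055],[-0.011,-0.196,0.092],[-0.015,-0.196,0.13],[-0.019,-0.196,0.17],[-0.023,-0.196,0.21],[-0.027,-0.196,0.25]],"rotation":[[0,0,0],[0,0,0],[0,0,0],[0,0,0],[0,0,0],[0,0,0],[0,0,0],[0,0,0],[0,0,0],[0,0,0]]}' 25; python3 -m crank '{"claw":[0.5,0.5,0.5,0.5,0.5,0.5,0.5,0.5,0.5,0.5],"travel":[[-0.004,0,0.04],[-0.008,0,0.08],[-0.012,0,0.12],[-0.016,0,0.16],[-0.02,0,0.19],[-0.021,0,0.215],[-0.021,0,0.23],[-0.021,0,0.239],[-0.021,0,0.239],[-0.021,0,0.239]],"rotation":[[0,0,0],[0,0,0],[0,0,0],[0,0,0],[0,0,0],[0,0,0],[0,0,0],[0,0,0],[0,0,0],[0,0,0]]}' 25;python3 -c "
from h import *
plan(.561,.153,.1605)
s=cam('scene');crop(s,300,150,460,300,4,'p8')"
```

```text
clock: 20.55
tcp_pos: [0.581, -0.084, 0.2335]
eef_rot: [-1.571, -0.001, -0.002]
contact_force: [0.6, 0.6, -2.3]
gripper_width: 0.743
clock: 21.38
tcp_pos: [0.5606, 0.1531, 0.2328]
eef_rot: [-1.571, -0.001, -0.0]
contact_force: [0.7, -0.4, -1.5]
gripper_width: 0.744
t 21.38 tcp [0.5606 0.1531 0.2328] travel [ 0.0003  0.0723 -0.    ] rot [0.02 0.01 0.03] rows 2.0 F [ 0.7 -0.4 -1.5] w 0.744
```

View pics/p8.png

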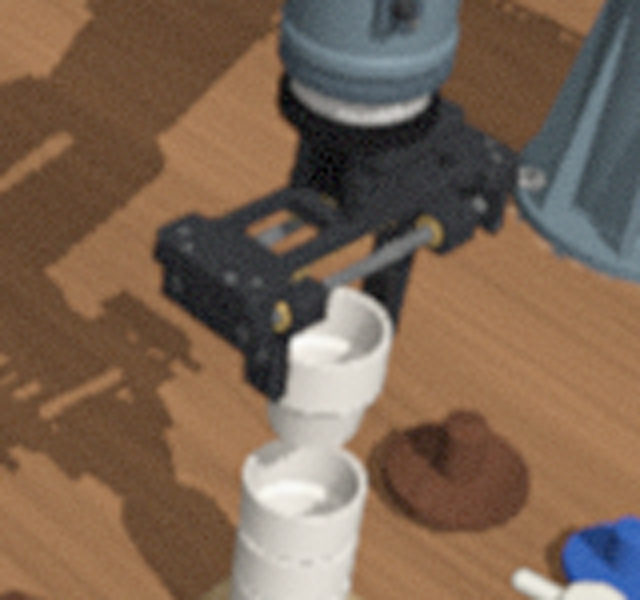

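```bash
python3 -c "
from h import *
s=cam('scene')
for z in(.016,.05,.085,.12,.15,.1955,.26):print(z,w2px(s,[.561,.153,z]).round(1),w2px(s,[.551,.153,z]).round(1),w2px(s,[.561,.163,z]).round(1))"
```

```text
0.016 [369.3 310. ] [372.3 308. ] [372.3 312.5]
0.05 [370.7 300.2] [373.8 298.2] [373.7 302.7]
0.085 [372.2 289.7] [375.3 287.7] [375.3 292.2]
0.12 [373.7 278.7] [376.9 276.7] [376.9 281.2]
0.15 [375.1 268.9] [378.3 267. ] [378.3 271.5]
0.1955 [377.3 253.4] [380.6 251.4] [380.6 255.9]
0.26 [380.6 229.7] [384.1 227.8] [384.1 232.2]
```

```bash
python3 -m crank '{"claw":[0.5,0.5,0.5,0.5,0.5,0.5,0.5,0.5],"travel":[[0.001,0.015,-0.001],[0.001,0.03,-0.001],[0.001,0.045,-0.001],[0.001,0.056,-0.001],[0.001,0.064,-0.001],[0.001,0.069,-0.001],[0.001,0.069,-0.001],[0.001,0.069,-0.001]],"rotation":[[0,0,0],[0,0,0],[0,0,0],[0,0,0],[0,0,0],[0,0,0],[0,0,0],[0,0,0]]}' 25;python3 -c "
from h import *
plan(.561,.153,.1605)
s=cam('scene');crop(s,300,150,460,300,4,'p9')"
```

```text
clock: 22.15
tcp_pos: [0.5617, 0.1522, 0.1637]
eef_rot: [-1.571, 0.0, -0.0]
contact_force: [-0.4, 0.4, -1.4]
gripper_width: 0.741
t 22.15 tcp [0.5617 0.1522 0.1637] travel [-0.0007  0.0032  0.0008] rot [-0.   -0.03  0.01] rows 1.0 F [-0.4  0.4 -1.4] w 0.741
```

View pics/p9.png

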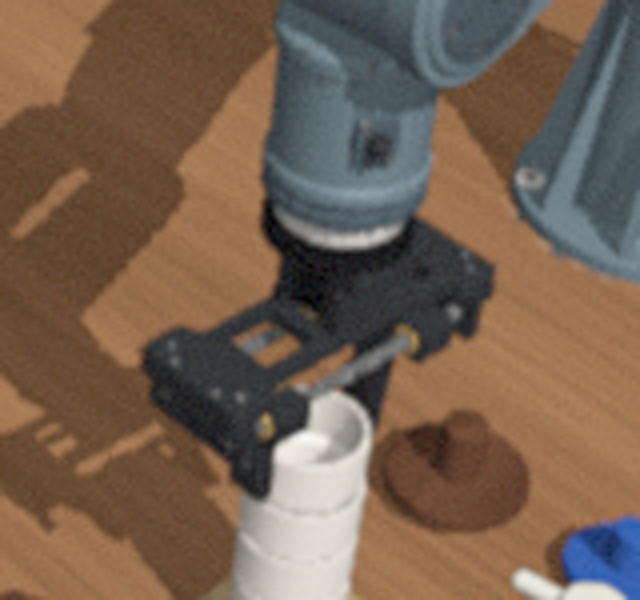

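Nested apart from the last ~3 mm. I'll lower, release and back off.

```bash
python3 -m crank '{"claw":[0.5,0.5,0.5,1,1,1,1,1,1,1],"travel":[[0,0.0015,0.001],[0,0.003,0.001],[0,0.003,0.001],[0,0.003,0.001],[0,0.003,0.001],[0,0.003,0.001],[0,-0.02,0.001],[0,-0.05,0.001],[0,-0.08,0.001],[0,-0.1,0.001]],"rotation":[[0,0,0],[0,0,0],[0,0,0],[0,0,0],[0,0,0],[0,0,0],[0,0,0],[0,0,0],[0,0,0],[0,0,0]]}';python3 -c "
from h import *
plan(.539,.3265,.24)
s=cam('scene','r1');crop(s,280,180,480,380,3,'r1');t=cam('top','r1t')"
```

```text
clock: 23.03
tcp_pos: [0.5623, 0.1534, 0.2665]
eef_rot: [-1.571, -0.002, -0.003]
contact_force: [-0.0, -0.2, 0.5]
gripper_width: 1.003
t 23.03 tcp [0.5623 0.1534 0.2665] travel [-0.0235  0.0264  0.1731] rot [-0.01 -0.01  0.18] rows 5.0 F [-0.  -0.2  0.5] w 1.003
```

View pics/r1.png

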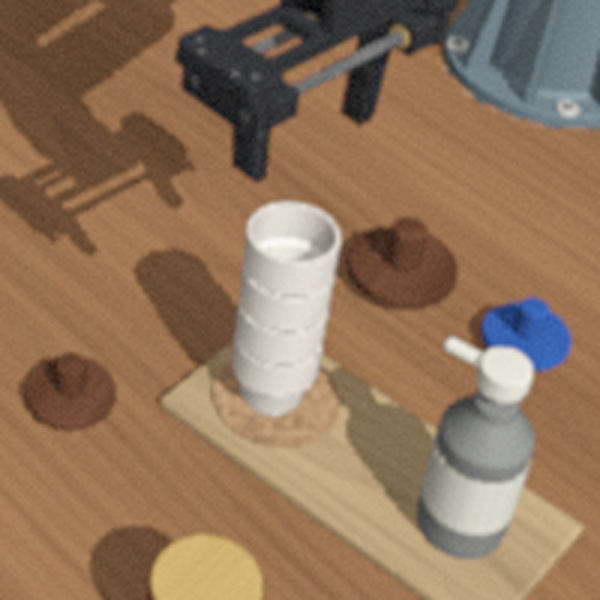

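View pics/r1t.png

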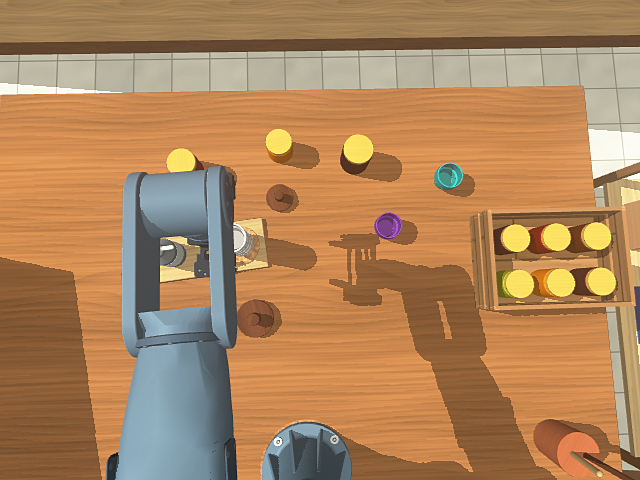

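```bash
python3 -m crank '{"claw":[0,0,0,0,0,0,0,0,0,0],"travel":[[-0.005,0,0.035],[-0.01,0,0.07],[-0.015,0,0.11],[-0.02,0,0.145],[-0.023,0.01,0.165],[-0.023,0.027,0.173],[-0.023,0.04,0.173],[-0.023,0.05,0.173],[-0.023,0.06,0.173],[-0.023,0.06,0.173]],"rotation":[[0,0,0],[0,0,0],[0,0,0],[0,0,0],[0,0,0],[0,0,0],[0,0,0],[0,0,0],[0,0,0],[0,0,0]]}';python3 -c "
from h import *
plan(.539,.3265,.182)
s=cam('scene');crop(s,350,180,550,380,3,'r2')"
```

```text
clock: 23.97
tcp_pos: [0.5375, 0.3247, 0.2002]
eef_rot: [-1.573, 0.005, 0.002]
contact_force: [-0.1, -0.4, -0.3]
gripper_width: 0.27
t 23.97 tcp [0.5375 0.3247 0.2002] travel [0.0016 0.0181 0.0018] rot [ 0.11 -0.09 -0.26] rows 1.0 F [-0.1 -0.4 -0.3] w 0.27
```

View pics/r2.png

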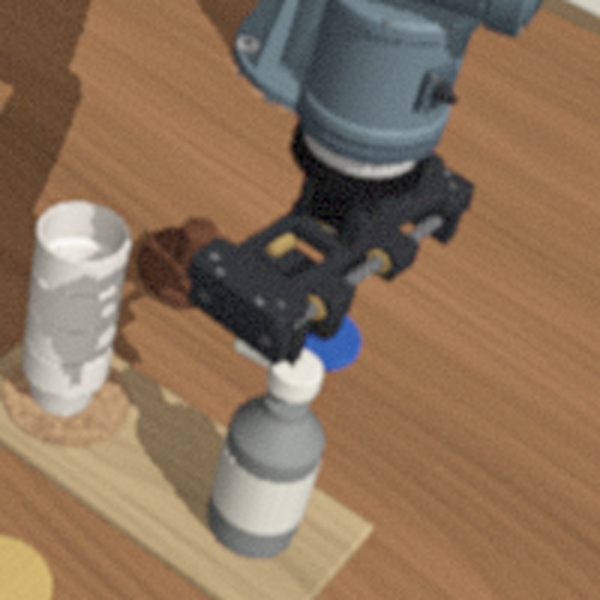

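Fingers are still closing (0.27), so I'll wait and then press.

```bash
python3 -m crank '{"claw":[0,0,0,0,0],"travel":[[0,0,0],[0,0,0],[0,0,0],[0,0,0],[0,0,0]],"rotation":[[0,0,0],[0,0,0],[0,0,0],[0,0,0],[0,0,0]]}';python3 -c "
from h import *
plan(.539,.3265,.182)"
```

```text
clock: 24.43
tcp_pos: [0.5389, 0.3263, 0.204]
eef_rot: [-1.57, -0.0, -0.001]
contact_force: [0.7, 0.5, -0.4]
gripper_width: 0.006
t 24.43 tcp [0.5389 0.3263 0.204 ] travel [0.0001 0.022  0.0002] rot [-0.02 -0.02  0.05] rows 1.0 F [ 0.7  0.5 -0.4] w 0.006
```

```bash
python3 -m crank '{"claw":[0,0,0,0,0,0,0],"travel":[[0,0.01,0],[0,0.02,0],[0,0.025,0],[0,0.029,0],[0,0.032,0],[0,0.032,0],[0,0.032,0]],"rotation":[[0,0,0],[0,0,0],[0,0,0],[0,0,0],[0,0,0],[0,0,0],[0,0,0]]}';python3 -c "
from h import *
plan(.539,.3265,.182)
s=cam('scene');crop(s,350,180,550,380,3,'r3')"
```

```text
clock: 25.02
tcp_pos: [0.5383, 0.3263, 0.1724]
eef_rot: [-1.571, 0.0, 0.0]
contact_force: [-3.5, -1.5, 10.0]
gripper_width: 0.006
t 25.02 tcp [0.5383 0.3263 0.1724] travel [ 0.0007 -0.0096  0.0002] rot [ 0.02 -0.   -0.02] rows 1.0 F [-3.5 -1.5 10. ] w 0.006
```

View pics/r3.png

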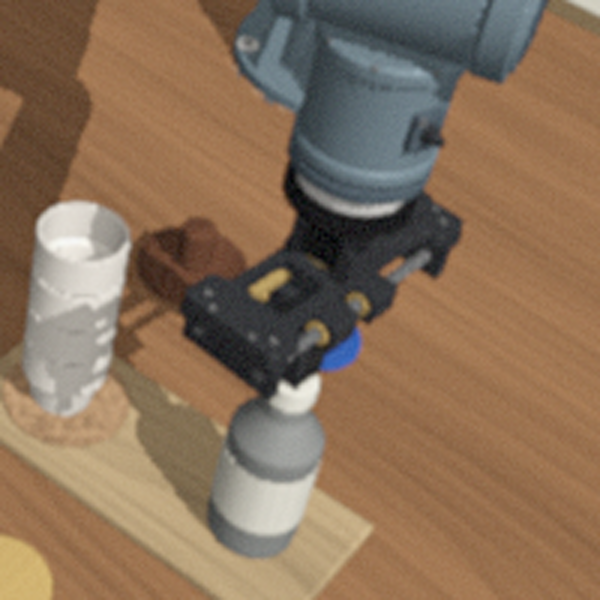

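```bash
python3 -m crank '{"claw":[0,0,0,0,0,0.6,0.6,0.6],"travel":[[0,0.001,0],[0,0.001,0],[0,0.001,0],[0,-0.02,0],[0,-0.05,0],[0,-0.08,0],[0,-0.09,0],[0,-0.09,0]],"rotation":[[0,0,0],[0,0,0],[0,0,0],[0,0,0],[0,0,0],[0,0,0],[0,0,0],[0,0,0]]}';python3 -c "
from h import *
plan(.682,.05,.26)
s=cam('scene','r4');t=cam('top','r4t')
crop(s,280,180,480,380,3,'r4c')"
```

```text
clock: 25.73
tcp_pos: [0.5401, 0.327, 0.2646]
eef_rot: [-1.569, -0.004, -0.004]
contact_force: [-0.5, 0.6, -1.0]
gripper_width: 0.208
t 25.73 tcp [0.5401 0.327  0.2646] travel [ 0.142   0.0048 -0.277 ] rot [-0.12 -0.01  0.31] rows 8.0 F [-0.5  0.6 -1. ] w 0.208
```

View pics/r4c.png

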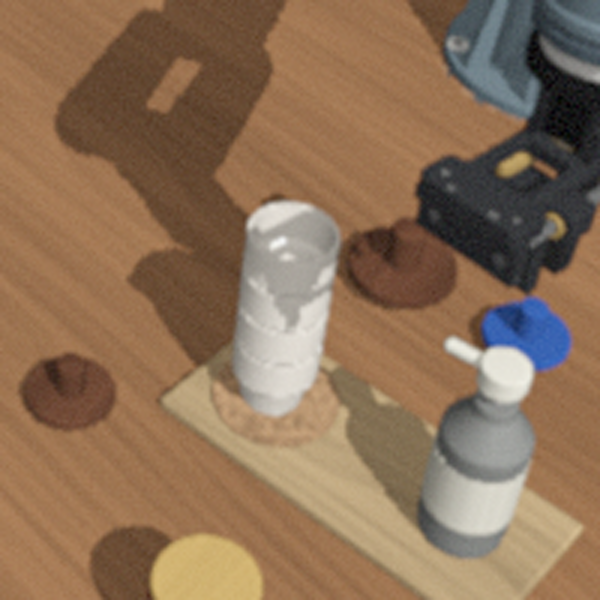

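View pics/r4t.png

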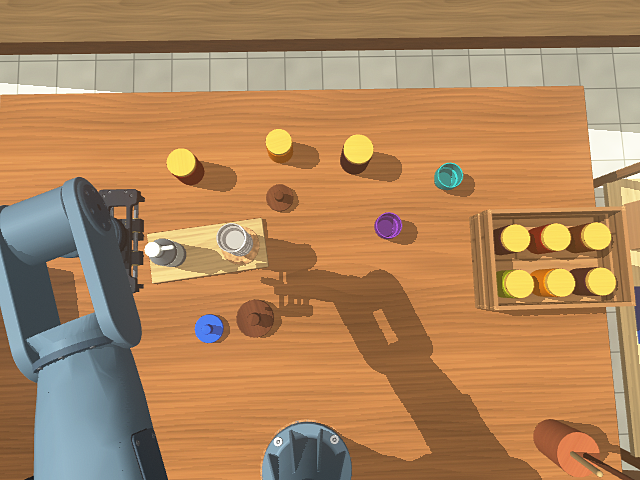

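```bash
python3 -c "
import cv2
im=cv2.imread('pics/r4t.png')
cv2.imwrite('pics/r5.png',cv2.resize(im[175:275,210:310],None,fx=6,fy=6,interpolation=cv2.INTER_CUBIC))"
python3 -m crank '{"claw":[0.6,0.6,0.6,0.6,0.6,0.6,0.6,0.6,0.6,0.6],"travel":[[0.04,0,0],[0.075,0,-0.02],[0.11,0,-0.04],[0.13,0,-0.075],[0.14,0,-0.115],[0.141,0,-0.155],[0.141,0,-0.195],[0.141,0,-0.235],[0.141,0,-0.265],[0.141,0,-0.277]],"rotation":[[0,0,0],[0,0,0],[0,0,0],[0,0,0],[0,0,0],[0,0,0],[0,0,0],[0,0,0],[0,0,0],[0,0,0]]}'
```

```text
clock: 26.67
tcp_pos: [0.6783, 0.0447, 0.2578]
eef_rot: [-1.572, 0.007, 0.001]
contact_force: [-0.4, -0.3, -0.5]
gripper_width: 0.606
```

View pics/r5.png

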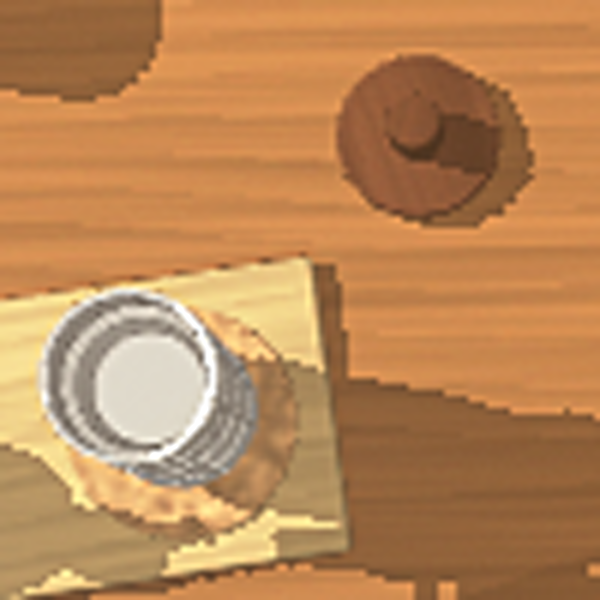

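```bash
python3 -c "
from h import *
t=cam('top');print(px2w(t,231.0,237.7,.185),px2w(t,279.2,197.3,.017),px2w(t,278.6,194.6,.047))
p=px2w(t,279.2,197.3,.017);plan(p[0],p[1],.025);s=cam('scene');crop(s,240,200,400,350,4,'r6')"
```

```text
[0.55969834 0.15200533 0.185     ] [0.68191192 0.05325668 0.017     ] [0.68287229 0.05304406 0.047     ]
t 26.72 tcp [0.6785 0.0444 0.2582] travel [0.0045 0.2331 0.0091] rot [ 0.05 -0.29 -0.27] rows 6.0 F [ 0.6 -1.  -0.2] w 0.604
```

View pics/r6.png

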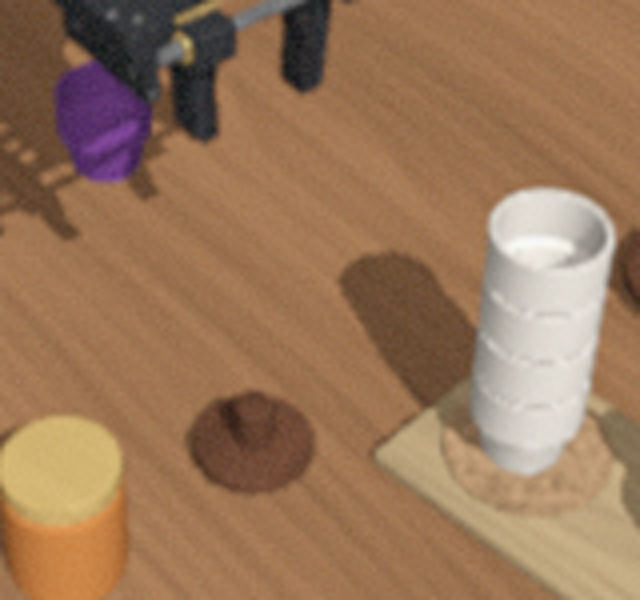

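```bash
python3 -m crank '{"claw":[0.6,0.6,0.6,0.6,0.6],"travel":[[0.002,0.04,0.002],[0.002,0.08,0.002],[0.002,0.12,0.002],[0.002,0.15,0.002],[0.002,0.15,0.002]],"rotation":[[0,0,0],[0,0,0],[0,0,0],[0,0,0],[0,0,0]]}';python3 -c "
from h import *
plan(.6825,.052,.025)"
```

```text
clock: 27.18
tcp_pos: [0.6752, 0.0543, 0.1016]
eef_rot: [-1.569, 0.011, 0.014]
contact_force: [-0.9, 0.9, -0.8]
gripper_width: 0.6
t 27.18 tcp [0.6752 0.0543 0.1016] travel [ 0.0084  0.0765 -0.0024] rot [-0.12  0.1  -0.89] rows 2.0 F [-0.9  0.9 -0.8] w 0.6
```

```bash
python3 -m crank '{"claw":[0.6,0.6,0.6],"travel":[[0,0,0],[0,0,0],[0,0,0]],"rotation":[[0,0,0],[0,0,0],[0,0,0]]}';python3 -c "
from h import *
plan(.6825,.052,.025)"
```

```text
clock: 27.43
tcp_pos: [0.6835, 0.052, 0.1146]
eef_rot: [-1.571, -0.004, -0.003]
contact_force: [0.9, 0.4, 0.7]
gripper_width: 0.602
t 27.43 tcp [0.6835 0.052  0.1146] travel [-0.0014  0.0896  0.    ] rot [0.02 0.04 0.28] rows 3.0 F [0.9 0.4 0.7] w 0.602
```

```bash
python3 -m crank '{"claw":[0.6,0.6,0.6,0.6,0.6,0.1,0.1,0.1,0.1,0.1],"travel":[[0,0.03,0],[0,0.06,0],[0,0.08,0],[0,0.0885,0],[0,0.0885,0],[0,0.0885,0],[0,0.0885,0],[0,0.0885,0],[0,0.0885,0],[0,0.0885,0]],"rotation":[[0,0,0],[0,0,0],[0,0,0],[0,0,0],[0,0,0],[0,0,0],[0,0,0],[0,0,0],[0,0,0],[0,0,0]]}' 25;python3 -c "
from h import *
plan(.56,.1525,.24)"
```

```text
clock: 28.27
tcp_pos: [0.6824, 0.0513, 0.0244]
eef_rot: [-1.571, -0.002, -0.002]
contact_force: [-1.5, 0.3, 4.4]
gripper_width: 0.264
t 28.27 tcp [0.6824 0.0513 0.0244] travel [-0.122  -0.2159  0.1012] rot [ 0.01 -0.01  0.13] rows 7.0 F [-1.5  0.3  4.4] w 0.264
```

```bash
python3 -m crank '{"claw":[0.1,0.1,0.1,0.1,0.1,0.1,0.1,0.1,0.1,0.1],"travel":[[0,-0.04,0],[0,-0.08,0],[0,-0.12,0],[0,-0.16,0],[0,-0.195,0],[-0.015,-0.22,0.01],[-0.045,-0.225,0.035],[-0.075,-0.225,0.06],[-0.1,-0.225,0.082],[-0.115,-0.225,0.095]],"rotation":[[0,0,0],[0,0,0],[0,0,0],[0,0,0],[0,0,0],[0,0,0],[0,0,0],[0,0,0],[0,0,0],[0,0,0]]}' 25; python3 -m crank '{"claw":[0.1,0.1,0.1,0.1,0.1],"travel":[[-0.005,0,0.004],[-0.007,0,0.006],[-0.007,0,0.006],[-0.007,0,0.006],[-0.007,0,0.006]],"rotation":[[0,0,0],[0,0,0],[0,0,0],[0,0,0],[0,0,0]]}' 25;python3 -c "
from h import *
plan(.56,.1525,.2015)
s=cam('scene');crop(s,300,150,460,300,4,'s1')"
```

```text
clock: 29.1
tcp_pos: [0.5639, 0.1484, 0.2484]
eef_rot: [-1.57, -0.001, 0.001]
contact_force: [0.5, 0.3, -0.7]
gripper_width: 0.261
clock: 29.52
tcp_pos: [0.5605, 0.1514, 0.2478]
eef_rot: [-1.571, 0.001, -0.001]
contact_force: [-0.1, -0.0, -1.4]
gripper_width: 0.261
t 29.52 tcp [0.5605 0.1514 0.2478] travel [-0.0005  0.0463  0.0011] rot [ 0.01 -0.09  0.01] rows 2.0 F [-0.1 -0.  -1.4] w 0.261
```

View pics/s1.png

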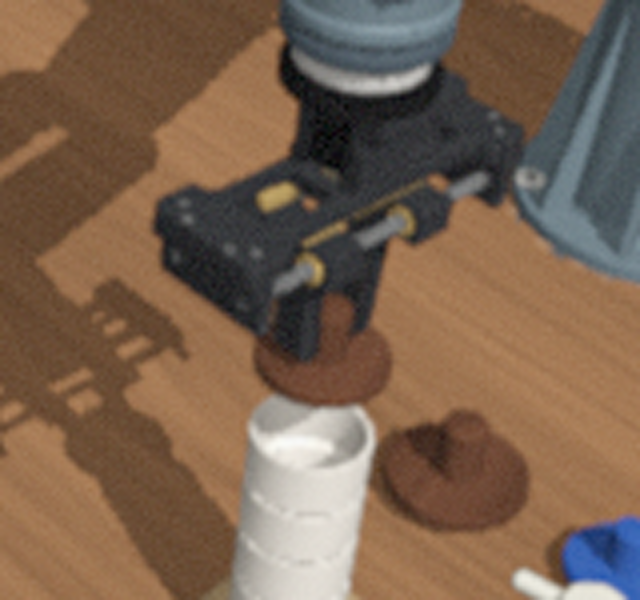

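```bash
python3 -m crank '{"claw":[0.1,0.1,0.1,0.1,0.1,0.1,0.1],"travel":[[0,0.012,0.001],[0,0.024,0.001],[0,0.034,0.001],[0,0.041,0.001],[0,0.044,0.001],[0,0.045,0.001],[0,0.045,0.001]],"rotation":[[0,0,0],[0,0,0],[0,0,0],[0,0,0],[0,0,0],[0,0,0],[0,0,0]]}' 25;python3 -c "
from h import *
plan(.56,.1525,.2015)
s=cam('scene');crop(s,300,150,460,300,4,'s2')"
```

```text
clock: 30.15
tcp_pos: [0.5594, 0.1534, 0.2026]
eef_rot: [-1.571, 0.001, 0.0]
contact_force: [0.7, -1.0, -1.8]
gripper_width: 0.262
t 30.15 tcp [0.5594 0.1534 0.2026] travel [ 0.0006  0.0011 -0.0009] rot [ 0.   -0.01 -0.03] rows 1.0 F [ 0.7 -1.  -1.8] w 0.262
```

View pics/s2.png

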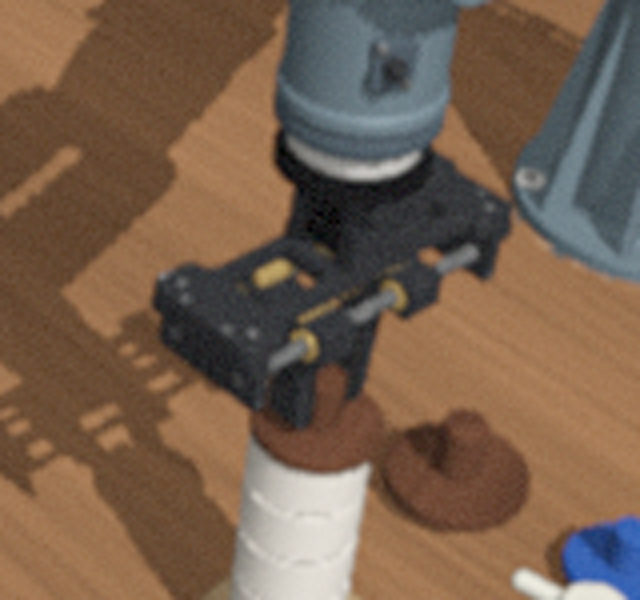

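Lid is centred in the mouth. I'll lower the last 1.5 mm, release gently and clear upward.

```bash
python3 -m crank '{"claw":[0.1,0.1,0.1,0.5,0.5,0.5,0.5,0.5,0.5,0.5],"travel":[[0,0.001,0],[0,0.0015,0],[0,0.0015,0],[0,0.0015,0],[0,0.0015,0],[0,0.0015,0],[0,-0.01,0],[0,-0.035,0],[0,-0.075,0],[0,-0.1,0]],"rotation":[[0,0,0],[0,0,0],[0,0,0],[0,0,0],[0,0,0],[0,0,0],[0,0,0],[0,0,0],[0,0,0],[0,0,0]]}' 25;python3 -m crank '{"claw":[0.5,0.5,0.5,0.5,0.5,0.5],"travel":[[0,0,-0.04],[0,0,-0.08],[0,0,-0.12],[0,0,-0.15],[0,0,-0.15],[0,0,-0.15]],"rotation":[[0,0,0],[0,0,0],[0,0,0],[0,0,0],[0,0,0],[0,0,0]]}';python3 -c "
from h import *
print(env.sense())
s=cam('scene','s3');crop(s,280,180,480,380,3,'s3c');t=cam('top');crop(t,130,170,290,310,5,'s3t')"
```

```text
clock: 31.03
tcp_pos: [0.56, 0.1534, 0.3068]
eef_rot: [-1.571, -0.002, -0.002]
contact_force: [0.8, -0.5, 0.4]
gripper_width: 0.493
clock: 31.53
tcp_pos: [0.5596, 0.0019, 0.3037]
eef_rot: [-1.571, 0.002, -0.003]
contact_force: [0.1, 0.7, -0.5]
gripper_width: 0.501
{'clock': 31.5333, 'joints': array([-2.08920922e-01,  9.79728610e-02,  1.56857269e+00,  2.37313219e-04,
        1.47438972e+00, -2.05383510e-01]), 'dq': array([ 0.04823975,  0.00189886,  0.00224023,  0.0117319 , -0.00143942,
        0.01109566]), 'joint_torque': array([-1.54462483e+00, -4.04101574e+01, -3.56510639e+01, -1.52957495e-01,
       -2.10484851e-02, -1.60468700e-01]), 'tcp_pos': array([0.55958946, 0.00185254, 0.30372858]), 'eef_rot': array([-1.57069849,  0.00225269, -0.00333955]), 'contact_force': array([ 0.0686085 ,  0.74034822, -0.48614292]), 'wrist_torque': array([-0.00705524, -0.08720846, -0.00642896]), 'gripper_width': 0.500644903176952}
```

View pics/s3c.png

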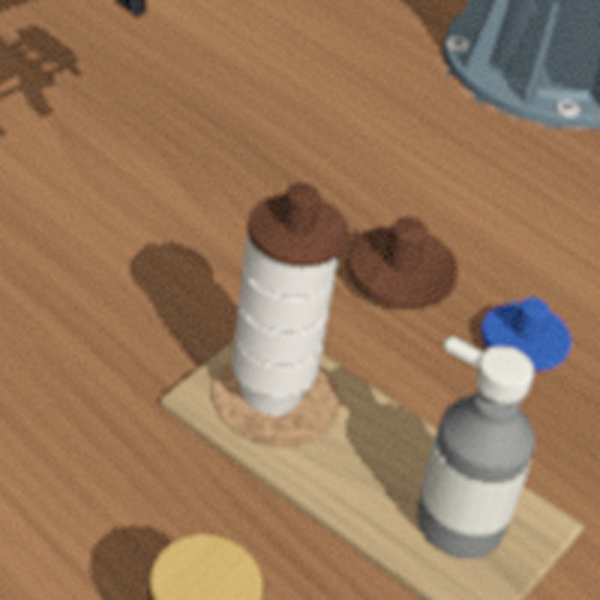

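View pics/s3t.png

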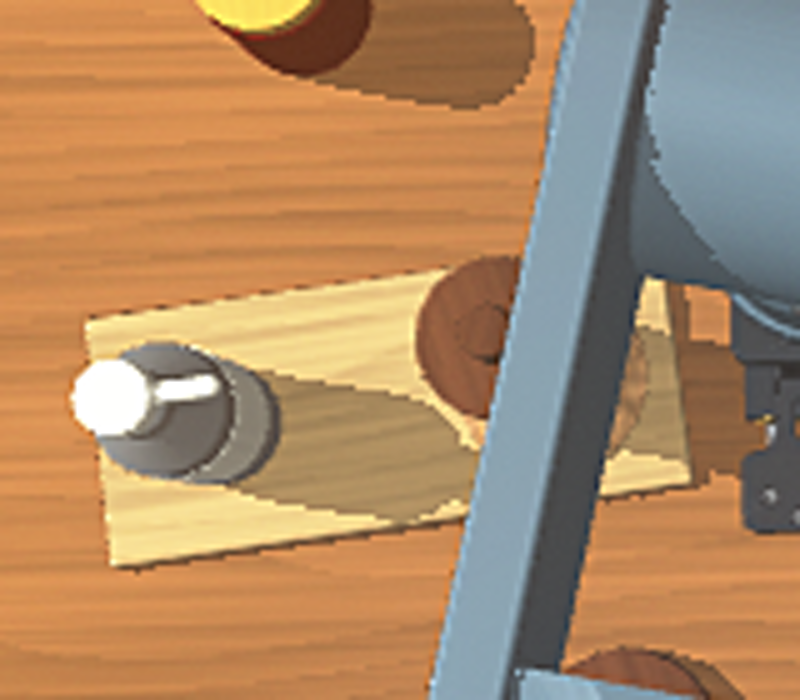

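```bash
python3 -m crank '{"claw":[0.5,0.5,0.5,0.5,0.5,0.5],"travel":[[0,0,0],[0,0,0],[0,0,0],[0,0,0],[0,0,0],[0,0,0]],"rotation":[[0,0,0],[0,0,0],[0,0,0],[0,0,0],[0,0,0],[0,0,0]]}';python3 -c "
from h import *
s=cam('scene','s4')
im=s['frame'][:,:,::-1].copy()
for z,r in((.224,.012),(.194,.036),(.185,.036),(.115,.033),(.016,.0235)):
    q=np.array([w2px(s,[.56+r*np.cos(a),.153+r*np.sin(a),z]) for a in np.linspace(0,6.28,60)]); cv2.polylines(im,[(q*16).astype(int)],True,(0,255,0),1,cv2.LINE_AA,4)
cv2.imwrite('pics/s4.png',cv2.resize(im[220:340,320:440],None,fx=5,fy=5,interpolation=cv2.INTER_CUBIC))"
```

```text
clock: 32.13
tcp_pos: [0.5595, 0.0037, 0.3028]
eef_rot: [-1.571, -0.0, 0.0]
contact_force: [0.2, -0.8, 0.2]
gripper_width: 0.502
```

View pics/s4.png

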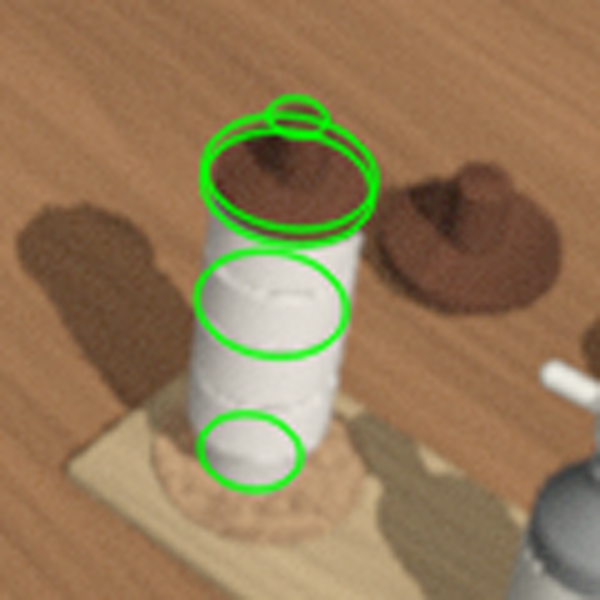

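The seated lid model matches the image (flange near (291,180), knob top near (297,115) in the crop), so I'm handing in.

```bash
python3 -c "from rig import env;print(env.sign_off())"
```

```text
the job is handed in; nothing more can be done
None
```

The job is done and handed in at about 32 s on the robot clock; `sign_off` reports no verdict, so I can't confirm it was judged a success.

- **Lid moved aside:** I lifted the smaller dark lid off the mat and set it on the table.
- **Pots:** Four white pots were present, and I nested all four on the cork mat. I left the purple and turquoise look-alikes alone.
- **Pump:** I pressed the nozzle cap to about 10 N. The tool tip reached z ≈ 0.172 m, roughly 10 mm down, and the pictures show the cap back up afterwards.
- **Lid seated:** I put the lid in the mouth of the top pot.

**Last checks:**
- In the last pictures the lid looks level. Its flange and knob match the projected seated pose to about 1–2 pixels, so the stack height fits four pots.
- The last top-camera measurement of the stack's rim, before the lid went on, put it about 4 mm from the mat's axis.
- The gripper ended clear of everything, with readings near zero.
- The jars stood where they started in the full top view taken after the press. I did not measure them again.
- The lid was never knocked that I could see.
- No check failed. The only disagreement was TCP readings that wandered by up to about 10 mm while the arm was settling.

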